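# Shim the rocking stirrer

## Task

The magnetic stirrer rocks on the bench because its near left rubber foot is worn short. With the fingertips only, gently push the grey plastic wedge, thin end first, under that foot until it sits snug and takes some of the weight, but stop before it jacks the stirrer up off its other feet or shoves it away; grip and lift nothing. Then prove it: press down firmly (about 10 N) for a second on the plate's corner above that foot, where the stirrer must no longer give, and leave the other things on the bench alone.

Things in the scene. Friction and masses are not known exactly. Their poses are not given: they have to be found in the camera images.
- stirrer: white magnetic stirrer, a box 150 x 150 mm, 70 mm high over all, about 2.2 kg, loose on four rubber feet (16 mm in diameter, 60 mm to either side of the middle in x and y) that hold its underside 16 mm above the bench. Origin on the bench under its centre; -x is its front with two knobs (12 mm long, 23 to 49 mm above the bench), +y its left, z up. At the start it stands level on three feet
- foot_bottom (a point): centre of the lower face of the worn, near left foot, at the stirrer's (-60, 60) mm. It ends some 4 to 7 mm above the bench; how much differs each time and is best felt, as the reading is noisy
- plate_corner (a point): where to press: point on the smooth flat top of the square white plate (138 x 138 mm), above the worn foot, 70 mm above the bench and 14 mm in from the plate's two near left edges. Unshimmed, about 4 to 8 N here rocks the stirrer until the worn foot meets the bench
- wedge_tip (a point): middle of the thin edge of the loose grey plastic wedge (110 x 40 mm, 40 g, slippery, flat below, rising evenly from 1.5 mm at the tip to 15 mm at the heel); 0.75 mm above the bench. x points from heel to tip, z up. At the start it points at the worn foot within about 12 mm, its tip 25 to 45 mm short of the foot's centre
- wedge_heel (a point): middle of the wedge's upright thick end face (40 mm wide, 15 mm high), 7.5 mm above the bench: the face to push on. The wedge slides with under 1 N; snug under the foot its resistance climbs within a few mm, and pushed with more than some 5 to 10 N it jacks the stirrer up or turns it aside. 4 to 5 N makes it snug
- beaker_250: glass beaker, 72 mm wide and 95 mm high, to the right of the stirrer; origin under its centre; leave alone
- weight_100g: steel calibration weight with a knob, 22 mm wide, 38 mm high, to the left of the stirrer; origin under its centre; leave alone
- stopper: red rubber stopper, 32 mm wide, 24 mm high, in front of the stirrer's right half; origin under its centre; leave alone
Things that resemble listed ones, but are neither listed nor needed, are in the scene too. Several things have the shape of the stirrer; the one meant has the colours described above.

How it is judged:
By the outcome, as a careful person would: the job done as asked, in the order asked, and still so for the second after the job is handed in, with the robot touching nothing.
It also fails if it takes over 45 s, if anything falls off the work surface, if the arm or the gripper's body presses on something with over 40 N, if the wrist force passes 120 N, or if a joint passes its speed limit or range.

## Robot

A 7-joint arm with a two-finger parallel gripper is mounted at the origin on a cart in front of the work surface, level with it; the furniture and walls round the work are solid. World frame = base frame: x ahead of the robot, y to its left, z up, the work surface at z = 0. Lengths are in m, angles in rad, forces in N, time in s.
With the tool pointing down it reaches from about 0.4 to 0.85 m from the base axis. Payload 4.5 kg.
Tool frame: the origin (TCP) lies on the centre line of the jaws, within the pads' length; the fingertips stand 11 mm ahead of it and the grasp point (between the pads) lies 8 mm behind it; z points along the fingers, y is the direction in which the jaws open and shut (so a half turn about z gives the same grasp; the last joint's range is limited). The gripper opens to 88 mm and grips with 3 to 60 N. Pads are 18 mm wide; open, the fingers measure 123 mm over their backs; the gripper's body (75 mm by 187 mm) begins 45 mm behind the grasp point.
Start: joints at [-1.229, 0.689, -0.195, 1.565, 0.157, 0.902, -0.215], TCP at [0.189, 0.596, 0.215] pointing down, gripper open.
Joint ranges: [-3.01, 3.01], [-0.46, 2.08], [-1.47, 1.51], [0.13, 2.56], [-1, 4.14], [0.04, 2.09], [-2.66, 2.66]. Speed limits (rad/s): [2.57, 2.57, 3.14, 3.14, 3.14, 3.14, 3.14].

## Interface

Orientations are given as a unit quaternion [x, y, z, w].
In Python, from plant import r, snapshot gives the robot as it stands.
- The arm moves only by the tool drive_tool, never from a script. Its argument "commands" is a list of rows, each an object of numbers: "wx", "wy", "wz": the turn, a rotation vector about the tool's x, y, z in rad; "dx", "dy", "dz": the shift along the tool's x, y, z in m; "claw": the opening, from 0 (shut) to 1 (fully open). A call has 1 to 12 rows; each row shifts and turns the commanded pose from where the row before left it, along the tool's axes as they then stand; what a row does not reach is not made up. A row lasts 1/10 s, in which the tool goes at most 50 mm and 8.59 degrees, less where a joint would pass 70% of its speed; a pose out of reach is approached as far as the arm can. A call is refused whole if a number of a shift passes 0.05 or a number of a turn 0.15, either way. A call with a gripper value outside its range is refused whole. The fingers move at their own pace and stop on an object; "grip_force" is the grip in N (left out, the last holds). Time passes only in rows, so rows that do not move let the fingers close. It gives the time, the measured TCP pose, the force and the opening at its end, in the units of the state.
- r.get_state(): the state, without advancing time (a new reading comes with each control period).
- snapshot(name): name is "scene" or "top" or "wrist"; returns a dict with "color" (384x512x3 uint8, red, green, blue), "fx", "fy", "cx", "cy" (pixels), "dist" ([k1, k2, p1, p2, k3] as OpenCV has them; the pictures are not rectified), "world_to_cam" (4x4, takes a point from world to camera coordinates); the wrist camera has in their place "T_tool_cam" (4x4, takes a point from camera to tool coordinates, whose origin is the TCP and whose axes are the flange's). Camera axes: x right, y up, looking along -z (the intrinsics and any distortion apply to the point x, -y, -z); pixel columns grow to the right and rows downward; lengths in m; the calibration is good to about 2 mm. A picture is of the moment at which its call begins: read the wrist's pose just before it. There is no depth.
- r.finish_job(): hands the job in, once; it reports no verdict.
The state is a dict: "clock": time; "q": joint angles; "qd": joint speeds; "joint_torque": joint torques, N m; "tool_pos": TCP position; "eef_rot": TCP orientation; "contact_force": force on the tool from outside, world axes, zero at the start; "moment": the same for the moment, N m; "opening": opening from 0.0 (shut) to 1.0 (fully open).
Only numpy, scipy, OpenCV 4.12 (cv2) and the standard library are available. Lean on these libraries where they do the work, as an engineer would, in place of code of your own. Each camera call takes 0.05 s, during which the arm holds its last target. There are 200 camera calls.

## Working session

There is one attempt and no reset: what is moved stays moved. The work goes in short steps, Python scripts to look and compute and a tool call to move; the robot and the scene stay as the last step left them, time stands still between calls to the robot, and variables do not carry over. Pictures are saved under pics/ and viewed, on a budget of 10 in all, crops included, one or two more only if the job needs it, and the job is handed in when it is done.

Besides the shell and the picture viewer there is one more tool, called after ">>>" by a JSON object that holds its "fn" and its "kwargs". drive_tool: Moves the arm, as the interface text tells. Its arguments: {"type":"object","properties":{"commands":{"type":"array","items":{"type":"object","properties":{"wx":{"type":"number"},"wy":{"type":"number"},"wz":{"type":"number"},"dx":{"type":"number"},"dy":{"type":"number"},"dz":{"type":"number"},"claw":{"type":"number"}}}},"grip_force":{"type":"number"}},"required":["commands"]}

```bash
mkdir -p pics; ls
python3 - <<'E'
from plant import r, snapshot
import cv2,pickle
s=r.get_state();print({k:s[k] for k in('clock','tool_pos','eef_rot','contact_force','opening')})
for n in('scene','top'):
    d=snapshot(n);cv2.imwrite(f'pics/{n}0.png',cv2.resize(d['color'][:,:,::-1],(800,600),interpolation=cv2.INTER_CUBIC));pickle.dump(d,open(n+'.pkl','wb'))
    print(n,d['fx'],d['dist'],d['world_to_cam'])
E
```

```text
pics
{'clock': 0.0, 'tool_pos': array([0.18919167, 0.59497185, 0.21380915]), 'eef_rot': array([ 1.53233126e-01,  9.88189638e-01, -9.18651824e-04, -7.05635041e-05]), 'contact_force': array([-0.15673401,  0.37835991,  0.3498644 ]), 'opening': 1.0022728613658853}
scene 404.6422117531582 [-0.00115805  0.          0.          0.          0.        ] [[ 0.70836162 -0.70577303 -0.0104042  -0.41555923]
 [ 0.53080466  0.52291986  0.6669342  -0.37558522]
 [-0.4652636  -0.47795319  0.74504397 -0.63883774]
 [ 0.          0.          0.          1.        ]]
top 365.29630346291384 [-0.00802245  0.          0.          0.          0.        ] [[ 2.82874935e-02 -9.99599655e-01 -5.90194317e-04 -4.18407692e-03]
 [ 9.87460234e-01  2.78522143e-02  1.55391569e-01 -5.85016562e-01]
 [-1.55312920e-01 -4.97843141e-03  9.87852779e-01 -8.45996140e-01]
 [ 0.00000000e+00  0.00000000e+00  0.00000000e+00  1.00000000e+00]]
```

View pics/top0.png

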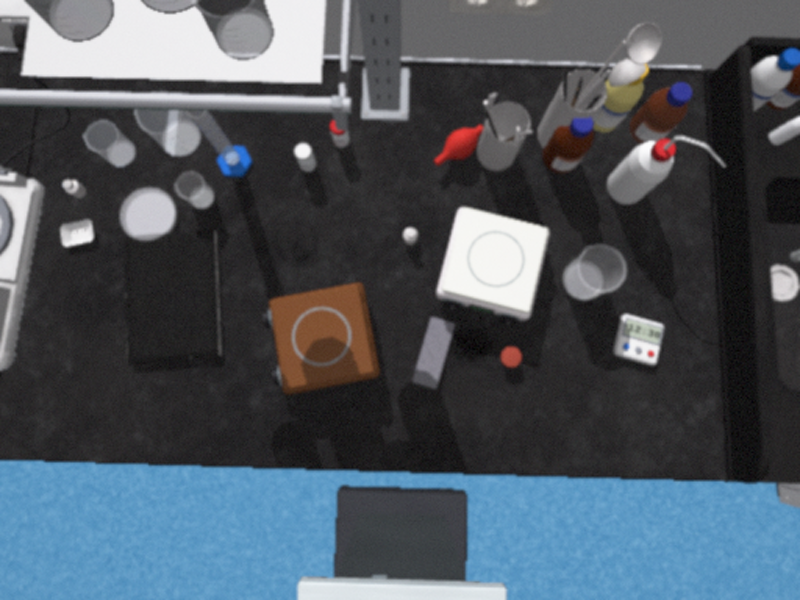

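View pics/scene0.png

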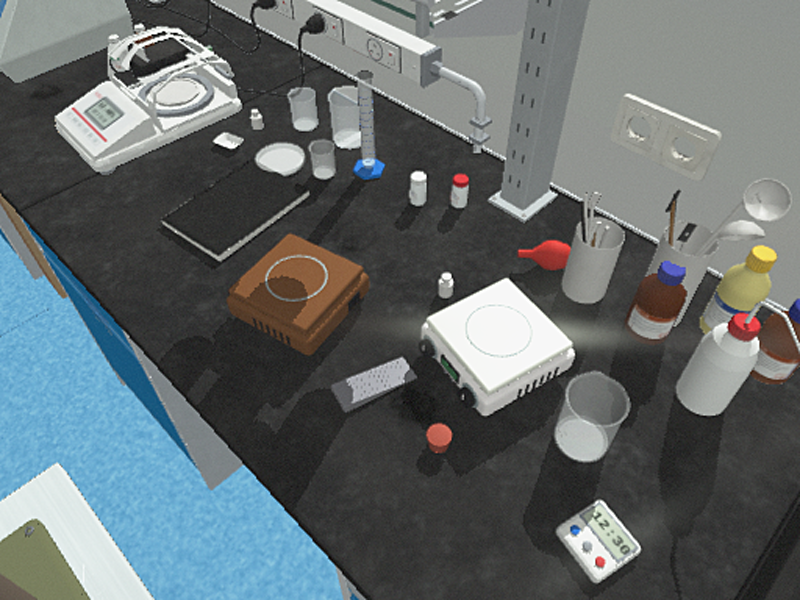

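The top view shows the white stirrer (plate corners about (460,208), (549,230), (525,318), (440,300)), the wedge from heel (427,383) to tip (440,320), and the stopper at (511,357). I'll enlarge the crops.

Run:
```python
import cv2,pickle,numpy as np
t=pickle.load(open('top.pkl','rb'))['color'][125:255,255:365,::-1]   # 130x110
s=pickle.load(open('scene.pkl','rb'))['color'][170:300,205:375,::-1] # 130x170
a=cv2.resize(t,None,fx=4.6,fy=4.6,interpolation=cv2.INTER_CUBIC);cv2.imwrite('pics/t1.png',a)
b=cv2.resize(s,None,fx=4.6,fy=4.6,interpolation=cv2.INTER_CUBIC);b=cv2.convertScaleAbs(b,alpha=1.2,beta=25);cv2.imwrite('pics/s1.png',b);print(a.shape,b.shape)
```

```text
(598, 506, 3) (598, 782, 3)
```

View pics/t1.png

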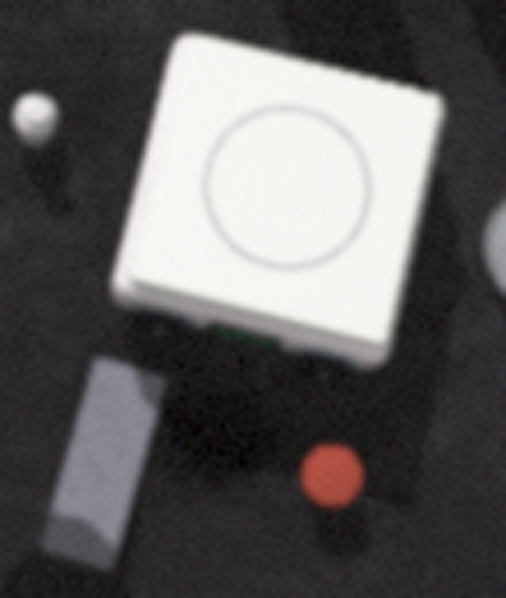

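View pics/s1.png

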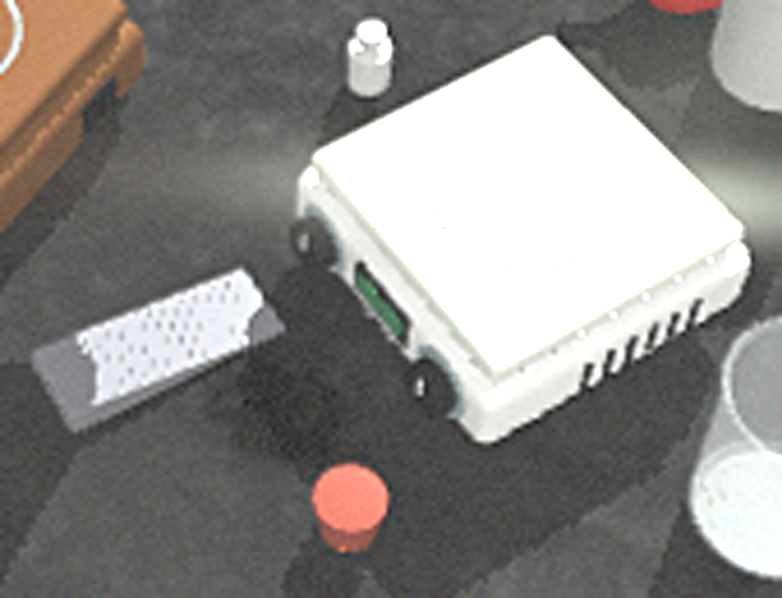

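Top crop: plate corners (187,37), (440,97), (387,347), (133,285); wedge tip corners (100,357), (165,378), heel (43,548), (112,570). Scene crop: plate front-left (316,160), back-left (548,38), back-right (743,232), front-right (492,376); wedge tip edge (243,268)–(283,327), heel left (33,352).

```bash
cat > h.py <<'E'
import cv2,pickle,numpy as np
from scipy.optimize import least_squares
def K(d): return np.array([[d['fx'],0,d['cx']],[0,d['fy'],d['cy']],[0,0,1]])
def proj(d,P,W=None):
    W=d['world_to_cam'] if W is None else W
    c=(np.c_[P,np.ones(len(P))]@W.T)[:,:3]*[1,-1,-1]
    return cv2.projectPoints(c,np.zeros(3),np.zeros(3),K(d),np.array(d['dist']))[0][:,0]
def place(p,L):
    c,s=np.cos(p[2]),np.sin(p[2]);L=np.array(L,float)
    return np.c_[p[0]+c*L[:,0]-s*L[:,1],p[1]+s*L[:,0]+c*L[:,1],L[:,2]]
def fit(obs,p0):
    f=lambda p:np.concatenate([(proj(d,place(p,L),W)-px).ravel() for d,W,L,px in obs])
    o=least_squares(f,p0);return o.x,f(o.x).reshape(-1,2)
E
python3 - <<'E'
from h import *
t=pickle.load(open('top.pkl','rb'));s=pickle.load(open('scene.pkl','rb'))
T=lambda a:(np.array(a)+.5)/4.6-.5+[255,125]
S=lambda a:(np.array(a)+.5)/4.6-.5+[205,170]
h=.069
PL=[[h,h,.07],[h,-h,.07],[-h,-h,.07],[-h,h,.07]]
ot=(t,None,PL,T([(187,37),(440,97),(387,347),(133,285)])); os=(s,None,PL,S([(548,38),(743,232),(492,376),(316,160)]))
WT=[[0,.02,.0015],[0,-.02,.0015],[-.11,.02,.015],[-.11,-.02,.015]]
wt=(t,None,WT,T([(100,357),(165,378),(43,548),(112,570)])); ws=(s,None,WT[:3],S([(243,268),(283,327),(33,352)]))
np.set_printoptions(precision=4,suppress=True)
for nm,a,b,p0 in(('stir',ot,os,[.6,-.15,-.2]),('wedge',wt,ws,[.5,-.05,-.2])):
    for o in([a],[b],[a,b]):
        p,e=fit(o,p0);print(nm,p,abs(e).max())
    if nm=='stir':
        st=p
        F=place(p,[[-.06,.06,.005],[-.055,.055,.07]]);print('foot,corner',F)
    else:
        d=F[0,:2]-p[:2];c,s_=np.cos(p[2]),np.sin(p[2]);print('foot in wedge frame',c*d[0]+s_*d[1],-s_*d[0]+c*d[1]); print('heel',place(p,[[-.11,0,.0075]]))
E
```

```text
stir [ 0.6435 -0.1301 -0.2086] 1.047707450343978
stir [ 0.6452 -0.1328 -0.2297] 1.8978095666770969
stir [ 0.6445 -0.1317 -0.2197] 2.6124631829788996
foot,corner [[ 0.5991 -0.0601  0.005 ]
 [ 0.6028 -0.066   0.07  ]]
wedge [ 0.5564 -0.0561 -0.2665] 0.5379925552870759
wedge [ 0.5594 -0.0566 -0.2527] 0.6653164016808546
wedge [ 0.5577 -0.0566 -0.2637] 1.1205073991339418
foot in wedge frame 0.040801292720850695 0.007371346986490873
heel [[ 0.4515 -0.0279  0.0075]]
```

```bash
cat >> h.py <<'E'
def ray(d,px,z):
    u=cv2.undistortPoints(np.array([[px]],float),K(d),np.array(d['dist']))[0,0]
    M=np.linalg.inv(d['world_to_cam']);v=M[:3,:3]@[u[0],-u[1],-1];c=M[:3,3]
    return c+v*(z-c[2])/v[2]
E
python3 - <<'E'
from h import *
np.set_printoptions(precision=4,suppress=True)
t=pickle.load(open('top.pkl','rb'));s=pickle.load(open('scene.pkl','rb'))
for px in [(379,376),(362,285),(270,300),(285,391)]: print('top brown',ray(t,np.array(px)/1.5625,.066))
for px in [(368,284),(308,340)]: print('scene brown',ray(s,np.array(px)/1.5625,.064))
print('stopper',ray(t,np.array([511,357])/1.5625,.024),'weight',ray(t,np.array([410,233])/1.5625,.038))
E
```

```text
top brown [0.4609 0.0423 0.066 ]
top brown [0.5982 0.0731 0.066 ]
top brown [0.571  0.2126 0.066 ]
top brown [0.4348 0.1815 0.066 ]
scene brown [0.5869 0.0517 0.064 ]
scene brown [0.4644 0.0357 0.064 ]
stopper [ 0.4971 -0.1628  0.024 ] weight [0.69   0.0016 0.038 ]
```

Everything is consistent. The brown stirrer's near right corner (0.46, 0.04) would be hit by the wide gripper body if I pushed centrally. So I'll push with the left finger only, gripper 75% open, TCP about 42 mm right of the wedge line. Yaw will be -0.215, along the line from heel to foot.

>>> {"fn": "drive_tool", "kwargs": {"commands": [{"wz": -0.092, "claw": 0.75}, {"dx": -0.045}, {"dx": -0.045}, {"dx": -0.045}, {"dx": -0.045}, {"dx": -0.045}, {"dx": -0.045}, {"dx": -0.045}, {"dx": -0.045}, {"dy": -0.045}, {"dy": -0.045}, {"dy": -0.045}]}}

```text
validation failed for argument at $.co...
```

>>> {"fn": "drive_tool", "kwargs": {"commands": [{"dy": -0.045}, {"dy": -0.045}, {"dy": -0.045}, {"dy": -0.045}, {"dy": -0.045}, {"dy": -0.045}, {"dy": -0.045}, {"dy": -0.045}, {"dy": -0.045}, {"dy": -0.045}, {}, {}]}}

```text
validation failed for argument at $.co...
```

>>> {"fn": "drive_tool", "kwargs": {"commands": [{"dx": 0, "dy": 0, "dz": 0, "wx": 0, "wy": 0, "wz": -0.092, "claw": 0.75}, {"dx": -0.045, "dy": 0, "dz": 0, "wx": 0, "wy": 0, "wz": 0, "claw": 0.75}, {"dx": -0.045, "dy": 0, "dz": 0, "wx": 0, "wy": 0, "wz": 0, "claw": 0.75}, {"dx": -0.045, "dy": 0, "dz": 0, "wx": 0, "wy": 0, "wz": 0, "claw": 0.75}, {"dx": -0.045, "dy": 0, "dz": 0, "wx": 0, "wy": 0, "wz": 0, "claw": 0.75}, {"dx": -0.045, "dy": 0, "dz": 0, "wx": 0, "wy": 0, "wz": 0, "claw": 0.75}, {"dx": -0.045, "dy": 0, "dz": 0, "wx": 0, "wy": 0, "wz": 0, "claw": 0.75}, {"dx": -0.045, "dy": 0, "dz": 0, "wx": 0, "wy": 0, "wz": 0, "claw": 0.75}, {"dx": -0.045, "dy": 0, "dz": 0, "wx": 0, "wy": 0, "wz": 0, "claw": 0.75}, {"dx": 0, "dy": -0.045, "dz": 0, "wx": 0, "wy": 0, "wz": 0, "claw": 0.75}, {"dx": 0, "dy": -0.045, "dz": 0, "wx": 0, "wy": 0, "wz": 0, "claw": 0.75}, {"dx": 0, "dy": -0.045, "dz": 0, "wx": 0, "wy": 0, "wz": 0, "claw": 0.75}]}}

```text
clock: 1.3
tool_pos: [0.5117, 0.3848, 0.2133]
eef_rot: [0.108, 0.994, -0.001, -0.001]
contact_force: [0.5, -0.3, 0.1]
opening: 0.749
```

>>> {"fn": "drive_tool", "kwargs": {"commands": [{"dx": 0, "dy": -0.045, "dz": 0, "wx": 0, "wy": 0, "wz": 0, "claw": 0.75}, {"dx": 0, "dy": -0.045, "dz": 0, "wx": 0, "wy": 0, "wz": 0, "claw": 0.75}, {"dx": 0, "dy": -0.045, "dz": 0, "wx": 0, "wy": 0, "wz": 0, "claw": 0.75}, {"dx": 0, "dy": -0.045, "dz": 0, "wx": 0, "wy": 0, "wz": 0, "claw": 0.75}, {"dx": 0, "dy": -0.045, "dz": 0, "wx": 0, "wy": 0, "wz": 0, "claw": 0.75}, {"dx": 0, "dy": -0.045, "dz": 0, "wx": 0, "wy": 0, "wz": 0, "claw": 0.75}, {"dx": 0, "dy": -0.045, "dz": 0, "wx": 0, "wy": 0, "wz": 0, "claw": 0.75}, {"dx": 0, "dy": -0.045, "dz": 0, "wx": 0, "wy": 0, "wz": 0, "claw": 0.75}, {"dx": 0, "dy": -0.045, "dz": 0, "wx": 0, "wy": 0, "wz": 0, "claw": 0.75}, {"dx": 0, "dy": -0.04, "dz": 0, "wx": 0, "wy": 0, "wz": 0, "claw": 0.75}, {"dx": 0, "dy": 0, "dz": 0, "wx": 0, "wy": 0, "wz": 0, "claw": 0.75}]}}

```text
clock: 2.4
tool_pos: [0.4142, -0.0541, 0.2141]
eef_rot: [0.113, 0.994, -0.002, -0.002]
contact_force: [-0.2, 0.2, 0.4]
opening: 0.751
```

Run:
```python
from plant import r, snapshot
import cv2,pickle
s=r.get_state();d=snapshot('wrist');d['s']=s;pickle.dump(d,open('w1.pkl','wb'))
print(s['tool_pos'],s['eef_rot'],d['T_tool_cam'])
cv2.imwrite('pics/w1.png',cv2.resize(d['color'][:,:,::-1],(768,576),interpolation=cv2.INTER_CUBIC))
```

```text
[ 0.41422446 -0.05405135  0.21413612] [ 0.11286721  0.9936073  -0.0017634  -0.00155418] [[-1.48433199e-04  9.63042588e-01  2.69349127e-01  6.96165354e-02]
 [ 9.99999495e-01 -1.24836204e-04  9.97425564e-04  1.20692515e-04]
 [ 9.94187819e-04  2.69349139e-01 -9.63042083e-01 -1.69739569e-01]
 [ 0.00000000e+00  0.00000000e+00  0.00000000e+00  1.00000000e+00]]
```

View pics/w1.png

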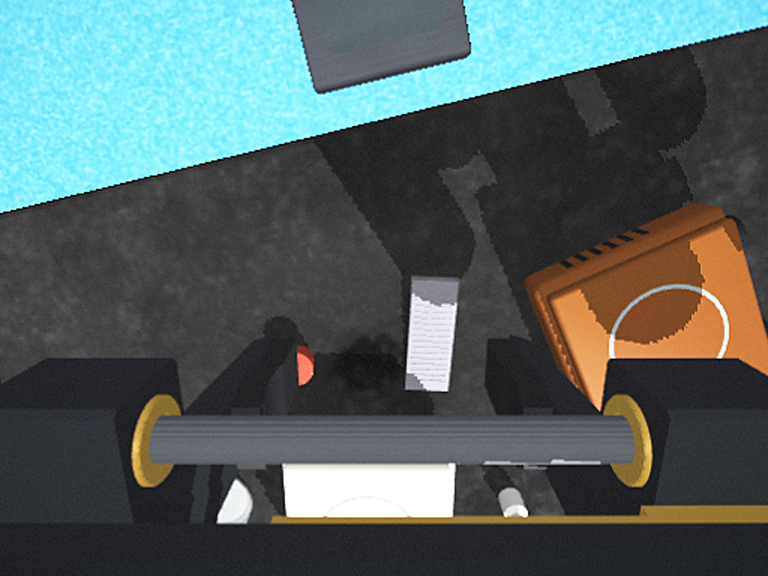

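The wrist view shows the wedge heel corners at (413,277)/(460,279), tip corners at (405,389)/(449,391), and the brown stirrer's near corner at about (527,282).

```bash
cat >> h.py <<'E'
from scipy.spatial.transform import Rotation as R
def wcam(d):
    T=np.eye(4);T[:3,:3]=R.from_quat(d['s']['eef_rot']).as_matrix();T[:3,3]=d['s']['tool_pos']
    return np.linalg.inv(T@d['T_tool_cam'])
E
python3 - <<'E'
from h import *
np.set_printoptions(precision=4,suppress=True)
w=pickle.load(open('w1.pkl','rb'));W=wcam(w)
px=(np.array([(405,389),(449,391),(413,277),(460,279)])+.5)/1.5-.5
# camera view is rotated 180: +y (left) is image right
WT=[[0,-.02,.0015],[0,.02,.0015],[-.11,-.02,.015],[-.11,.02,.015]]
p,e=fit([(w,W,WT,px)],[.55,-.05,-.26]);print(p,abs(e).max());print('heel',place(p,[[-.11,0,.0075]]))
F=np.array([.5991,-.0601]);d=F-p[:2];c,s=np.cos(p[2]),np.sin(p[2]);print('foot in wedge',c*d[0]+s*d[1],-s*d[0]+c*d[1])
w['world_to_cam']=W
for z in(.02,.05):print('brown',ray(w,np.array([527,282])/1.5,z))
E
```

```text
[ 0.5562 -0.0538 -0.269 ] 0.820472271769745
heel [[ 0.4502 -0.0246  0.0075]]
foot in wedge 0.04297616022003385 0.005354461125291809
brown [0.4684 0.0481 0.02  ]
brown [0.4584 0.0411 0.05  ]
```

>>> {"fn": "drive_tool", "kwargs": {"commands": [{"dx": -0.005, "dy": -0.007, "dz": 0.03, "wx": 0, "wy": 0, "wz": 0, "claw": 0.75}, {"dx": 0, "dy": 0, "dz": 0.045, "wx": 0, "wy": 0, "wz": 0, "claw": 0.75}, {"dx": 0, "dy": 0, "dz": 0.045, "wx": 0, "wy": 0, "wz": 0, "claw": 0.75}, {"dx": 0, "dy": 0, "dz": 0.04, "wx": 0, "wy": 0, "wz": 0, "claw": 0.75}, {"dx": 0, "dy": 0, "dz": 0.02, "wx": 0, "wy": 0, "wz": 0, "claw": 0.75}, {"dx": 0, "dy": 0, "dz": 0.01, "wx": 0, "wy": 0, "wz": 0, "claw": 0.75}, {"dx": 0, "dy": 0, "dz": 0.005, "wx": 0, "wy": 0, "wz": 0, "claw": 0.75}, {"dx": 0, "dy": 0, "dz": 0, "wx": 0, "wy": 0, "wz": 0, "claw": 0.75}, {"dx": 0, "dy": 0, "dz": 0, "wx": 0, "wy": 0, "wz": 0, "claw": 0.75}]}}

```text
clock: 3.35
tool_pos: [0.4226, -0.0552, 0.027]
eef_rot: [0.107, 0.994, 0.0, -0.003]
contact_force: [-0.0, 0.3, 0.6]
opening: 0.75
```

Run:
```python
from plant import r, snapshot
import cv2,pickle
s=r.get_state();d=snapshot('wrist');d['s']=s;pickle.dump(d,open('w2.pkl','wb'))
print(s['tool_pos'],s['eef_rot'],s['contact_force'])
cv2.imwrite('pics/w2.png',cv2.resize(d['color'][:,:,::-1],(768,576),interpolation=cv2.INTER_CUBIC))
```

```text
[ 0.42256416 -0.05524825  0.02704883] [ 1.06778497e-01  9.94279352e-01  9.61189655e-05 -2.62935400e-03] [-0.03133241  0.27916529  0.62850838]
```

View pics/w2.png

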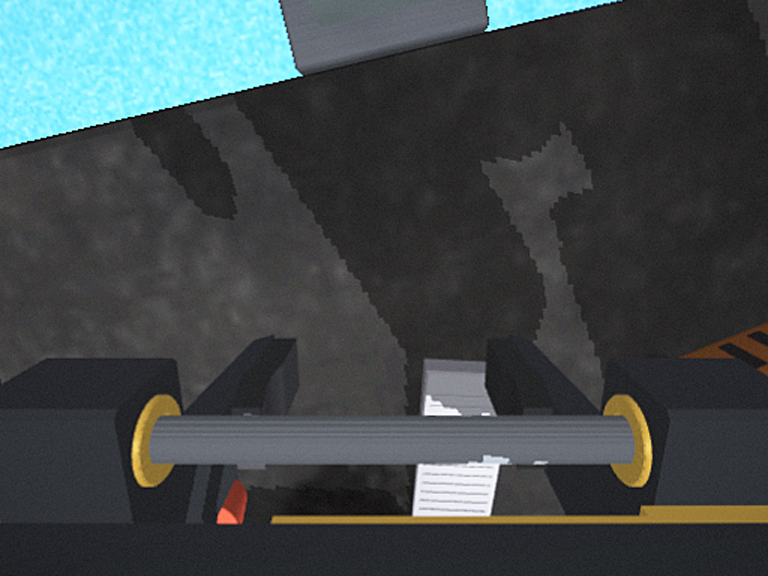

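Run:
```python
from h import *
np.set_printoptions(precision=4,suppress=True)
w=pickle.load(open('w2.pkl','rb'));C=np.linalg.inv(w['T_tool_cam'])
P=[[x,y,z] for z in(.011,-.03) for y in(.033,.0505) for x in(-.009,.009)]
for p,q in zip(P,proj(w,np.array(P),C)*1.5): print(p,q)
# wedge heel corners in tool frame, heel top ~ tip height
w['world_to_cam']=C
for z in(.004,.008,.012):print(z,ray(w,np.array([423,361])/1.5,z),ray(w,np.array([487,363])/1.5,z))
from plant import r
for i in range(3): s=r.get_state();print(s['clock'],s['tool_pos'])
```

```text
[-0.009, 0.033, 0.011] [468.134 346.628]
[0.009, 0.033, 0.011] [470.0886 306.9248]
[-0.009, 0.0505, 0.011] [508.7898 346.6291]
[0.009, 0.0505, 0.011] [511.7816 306.9281]
[-0.009, 0.033, -0.03] [487.4809 394.6966]
[0.009, 0.033, -0.03] [490.5771 346.1652]
[-0.009, 0.0505, -0.03] [538.4264 394.6898]
[0.009, 0.0505, -0.03] [543.1654 346.1633]
0.004 [-0.0124  0.0132  0.004 ] [-0.0134  0.04    0.004 ]
0.008 [-0.0143  0.0135  0.008 ] [-0.0153  0.0409  0.008 ]
0.012 [-0.0162  0.0138  0.012 ] [-0.0172  0.0418  0.012 ]
3.4 [ 0.4225 -0.0555  0.0272]
3.4 [ 0.4225 -0.0555  0.0272]
3.4 [ 0.4225 -0.0555  0.0272]
```

>>> {"fn": "drive_tool", "kwargs": {"commands": [{"dx": 0, "dy": 0, "dz": 0, "wx": 0, "wy": 0, "wz": 0, "claw": 0.75}]}}

```text
clock: 3.5
tool_pos: [0.4225, -0.0561, 0.0274]
eef_rot: [0.108, 0.994, -0.0, -0.002]
contact_force: [0.8, -0.1, -0.3]
opening: 0.748
```

>>> {"fn": "drive_tool", "kwargs": {"commands": [{"dx": 0, "dy": 0, "dz": 0, "wx": 0, "wy": 0, "wz": 0, "claw": 0.75}]}}

```text
clock: 3.6
tool_pos: [0.4223, -0.0563, 0.0274]
eef_rot: [0.108, 0.994, -0.0, -0.002]
contact_force: [-0.1, 0.1, -0.3]
opening: 0.748
```

Run:
```python
import cv2,pickle,numpy as np
d=pickle.load(open('w2.pkl','rb'))
c=d['color'][200:345,230:430,::-1]
c=(255*(c/255.)**.45).astype('uint8')
cv2.imwrite('pics/w2c.png',cv2.resize(c,None,fx=4,fy=4,interpolation=cv2.INTER_CUBIC))
```

```text
(no output)
```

View pics/w2c.png

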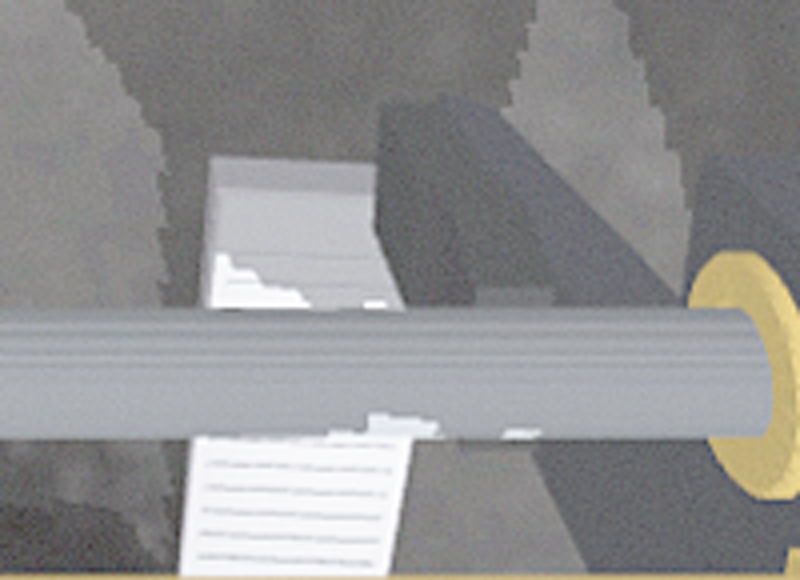

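The crop shows the finger's inner edge ending at full-image (486,339)–(486,386), and the heel's right edge at (424,359) bottom and (426,371) top. The finger looks shorter than expected, so I'll check its height in the scene camera.

Run:
```python
from plant import r, snapshot
from h import *
o=[]
for n,(a,b,c,e) in(('scene',(150,300,150,320)),('top',(150,300,215,345))):
    d=snapshot(n);pickle.dump(d,open(n+'2.pkl','wb'));c_=d['color'][a:b,c:e,::-1]
    c_=(255*(c_/255.)**.55).astype('uint8');c_=cv2.resize(c_,None,fx=4 if n=='scene' else 2.6 and 4,fy=4,interpolation=cv2.INTER_CUBIC);o.append(c_)
s=r.get_state();T=np.eye(4);Q=R.from_quat(s['eef_rot']).as_matrix()
d=pickle.load(open('scene2.pkl','rb'))
L=np.array([[-.009,.033,.011],[-.009,.0505,.011],[.009,.033,.011],[-.009,.033,-.024],[-.009,-.033,.011]])
print((proj(d,L@Q.T+s['tool_pos'])-[150,150])*4)
cv2.imwrite('pics/s2.png',o[0]);print(o[0].shape);cv2.imwrite('pics/t2.png',o[1])
```

```text
[[237.25309096 426.05520845]
 [220.92328587 401.25898269]
 [205.63369514 442.80136155]
 [231.11485692 387.63363852]
 [302.57750287 525.24370669]]
(600, 680, 3)
```

View pics/s2.png

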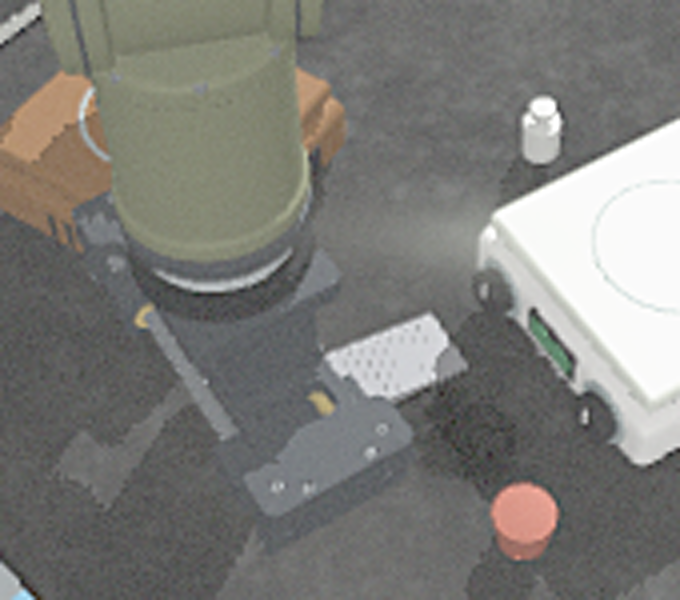

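Inconclusive, since the body hides the fingertips. I'll feel for it by descending gently.

>>> {"fn": "drive_tool", "kwargs": {"commands": [{"dx": 0, "dy": 0, "dz": 0.003, "wx": 0, "wy": 0, "wz": 0, "claw": 0.75}, {"dx": 0, "dy": 0, "dz": 0.003, "wx": 0, "wy": 0, "wz": 0, "claw": 0.75}, {"dx": 0, "dy": 0, "dz": 0.003, "wx": 0, "wy": 0, "wz": 0, "claw": 0.75}, {"dx": 0, "dy": 0, "dz": 0.002, "wx": 0, "wy": 0, "wz": 0, "claw": 0.75}, {"dx": 0, "dy": 0, "dz": 0, "wx": 0, "wy": 0, "wz": 0, "claw": 0.75}]}}

```text
clock: 4.2
tool_pos: [0.4219, -0.0566, 0.016]
eef_rot: [0.108, 0.994, -0.0, -0.003]
contact_force: [-0.1, -0.2, 0.2]
opening: 0.749
```

>>> {"fn": "drive_tool", "kwargs": {"commands": [{"dx": 0, "dy": 0, "dz": 0.002, "wx": 0, "wy": 0, "wz": 0, "claw": 0.75}, {"dx": 0, "dy": 0, "dz": 0, "wx": 0, "wy": 0, "wz": 0, "claw": 0.75}]}}

```text
clock: 4.4
tool_pos: [0.422, -0.0566, 0.0141]
eef_rot: [0.108, 0.994, -0.0, -0.003]
contact_force: [0.6, 0.8, -0.2]
opening: 0.752
```

>>> {"fn": "drive_tool", "kwargs": {"commands": [{"dx": 0, "dy": 0, "dz": 0.002, "wx": 0, "wy": 0, "wz": 0, "claw": 0.75}, {"dx": 0, "dy": 0, "dz": 0, "wx": 0, "wy": 0, "wz": 0, "claw": 0.75}]}}

```text
clock: 4.6
tool_pos: [0.4219, -0.0565, 0.012]
eef_rot: [0.108, 0.994, -0.0, -0.003]
contact_force: [0.3, -0.1, -0.2]
opening: 0.746
```

>>> {"fn": "drive_tool", "kwargs": {"commands": [{"dx": 0, "dy": 0, "dz": 0.001, "wx": 0, "wy": 0, "wz": 0, "claw": 0.75}, {"dx": 0, "dy": 0, "dz": 0, "wx": 0, "wy": 0, "wz": 0, "claw": 0.75}]}}

```text
clock: 4.8
tool_pos: [0.4219, -0.0565, 0.011]
eef_rot: [0.108, 0.994, -0.0, -0.003]
contact_force: [-0.8, 0.4, -0.0]
opening: 0.754
```

>>> {"fn": "drive_tool", "kwargs": {"commands": [{"dx": 0, "dy": 0, "dz": 0.001, "wx": 0, "wy": 0, "wz": 0, "claw": 0.75}, {"dx": 0, "dy": 0, "dz": 0, "wx": 0, "wy": 0, "wz": 0, "claw": 0.75}]}}

```text
clock: 5.0
tool_pos: [0.4219, -0.0565, 0.01]
eef_rot: [0.108, 0.994, -0.0, -0.003]
contact_force: [0.1, -0.4, 0.9]
opening: 0.753
```

>>> {"fn": "drive_tool", "kwargs": {"commands": [{"dx": 0, "dy": 0, "dz": 0.001, "wx": 0, "wy": 0, "wz": 0, "claw": 0.75}, {"dx": 0, "dy": 0, "dz": 0, "wx": 0, "wy": 0, "wz": 0, "claw": 0.75}]}}

```text
clock: 5.2
tool_pos: [0.4219, -0.0565, 0.009]
eef_rot: [0.108, 0.994, -0.0, -0.003]
contact_force: [-0.0, -0.5, 0.1]
opening: 0.747
```

>>> {"fn": "drive_tool", "kwargs": {"commands": [{"dx": 0, "dy": 0, "dz": 0.0015, "wx": 0, "wy": 0, "wz": 0, "claw": 0.75}, {"dx": 0, "dy": 0, "dz": 0, "wx": 0, "wy": 0, "wz": 0, "claw": 0.75}]}}

```text
clock: 5.4
tool_pos: [0.4219, -0.0565, 0.0075]
eef_rot: [0.108, 0.994, -0.0, -0.003]
contact_force: [0.3, -0.9, -0.5]
opening: 0.75
```

>>> {"fn": "drive_tool", "kwargs": {"commands": [{"dx": 0, "dy": 0, "dz": 0.0015, "wx": 0, "wy": 0, "wz": 0, "claw": 0.75}, {"dx": 0, "dy": 0, "dz": 0, "wx": 0, "wy": 0, "wz": 0, "claw": 0.75}]}}

```text
clock: 5.6
tool_pos: [0.4219, -0.0565, 0.006]
eef_rot: [0.108, 0.994, -0.0, -0.003]
contact_force: [0.4, 0.8, -0.0]
opening: 0.753
```

Run:
```python
from plant import r, snapshot
import cv2,pickle
s=r.get_state();d=snapshot('wrist');d['s']=s;pickle.dump(d,open('w3.pkl','wb'))
print(s['tool_pos'],s['contact_force'])
c=d['color'][170:345,180:430,::-1]
c=(255*(c/255.)**.45).astype('uint8')
cv2.imwrite('pics/w3c.png',cv2.resize(c,None,fx=3.2,fy=3.2,interpolation=cv2.INTER_CUBIC))
```

```text
[ 0.42190073 -0.05646658  0.00597363] [ 0.44802751  0.82366232 -0.04407571]
```

View pics/w3c.png

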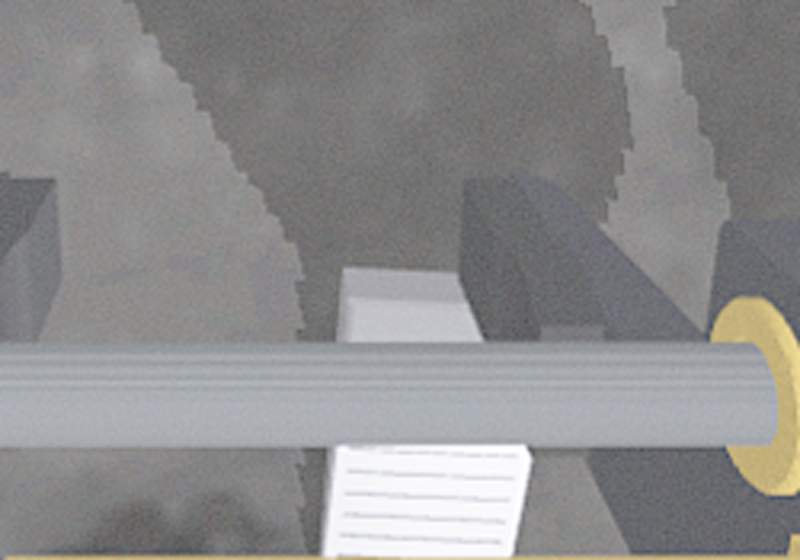

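Run:
```python
from h import *
np.set_printoptions(precision=4,suppress=True)
print({k:pickle.load(open('w1.pkl','rb'))[k] for k in('fx','fy','cx','cy','dist')})
w=pickle.load(open('w1.pkl','rb'))
px=(np.array([(405,389),(449,391),(413,277),(460,279)])+.5)/1.5-.5
WT=[[0,-.02,.0015],[0,.02,.0015],[-.11,-.02,.0],[-.11,.02,.0]] # heel edge bottom visible
for zt in(0,.015):
  for i in(2,3):WT[i][2]=zt
  def f(p):
    d=dict(w);s=dict(w['s']);s['tool_pos']=np.array(s['tool_pos'])+[0,0,p[3]];d['s']=s
    return (proj(w,place(p,WT),wcam(d))-px).ravel()
  o=least_squares(f,[.55,-.05,-.26,0],x_scale=[.01,.01,.1,.01]);print(zt,o.x,o.cost)
# finger-tip points: fit common (y half, z, xoff) from inner corners, native px
w=pickle.load(open('w3.pkl','rb'));C=np.linalg.inv(w['T_tool_cam'])
q=np.array([(465,181),(459,270),(57,181),(61,272)])/3.2+[180,170]
g=lambda p:(proj(w,np.array([[.009+p[2],p[0],p[1]],[-.009+p[2],p[0],p[1]],[.009+p[2],-p[0],p[1]],[-.009+p[2],-p[0],p[1]]]),C)-q).ravel()
o=least_squares(g,[.033,0,0],x_scale=.01);print(o.x,o.fun)
```

```text
{'fx': 302.4272990307829, 'fy': 302.4272990307829, 'cx': 260.8650737093478, 'cy': 189.21081666750112, 'dist': array([-0.0037,  0.    ,  0.    ,  0.    ,  0.    ])}
0 [ 0.5601 -0.0543 -0.2817  0.0043] 0.9144242915693264
0.015 [ 0.5538 -0.0538 -0.2685 -0.0062] 0.24653167479022567
[ 0.037  -0.0069 -0.0074] [-0.5179  0.0262 -0.3669  0.3209 -0.6791 -0.0037 -0.2017 -0.3444]
```

The fit shows a linkage-type gripper: when open, the tips retract (about 18 mm behind the stated place) and their centres lie about 46 mm off axis. I'll shift 10 mm right, back off 4 mm, and keep feeling downwards.

>>> {"fn": "drive_tool", "kwargs": {"commands": [{"dx": 0.004, "dy": -0.01, "dz": 0.0, "wx": 0, "wy": 0, "wz": 0, "claw": 0.75}, {"dx": 0, "dy": 0, "dz": 0.002, "wx": 0, "wy": 0, "wz": 0, "claw": 0.75}, {"dx": 0, "dy": 0, "dz": 0.0, "wx": 0, "wy": 0, "wz": 0, "claw": 0.75}]}}

```text
clock: 5.95
tool_pos: [0.4158, -0.0653, 0.004]
eef_rot: [0.108, 0.994, -0.0, -0.003]
contact_force: [-0.8, 0.7, 0.7]
opening: 0.749
```

>>> {"fn": "drive_tool", "kwargs": {"commands": [{"dx": 0, "dy": 0, "dz": 0.002, "wx": 0, "wy": 0, "wz": 0, "claw": 0.75}, {"dx": 0, "dy": 0, "dz": 0, "wx": 0, "wy": 0, "wz": 0, "claw": 0.75}]}}

```text
clock: 6.15
tool_pos: [0.4161, -0.065, 0.0019]
eef_rot: [0.107, 0.994, -0.0, -0.003]
contact_force: [-0.3, -0.2, 0.3]
opening: 0.753
```

>>> {"fn": "drive_tool", "kwargs": {"commands": [{"dx": 0, "dy": 0, "dz": 0.002, "wx": 0, "wy": 0, "wz": 0, "claw": 0.75}, {"dx": 0, "dy": 0, "dz": 0, "wx": 0, "wy": 0, "wz": 0, "claw": 0.75}]}}

```text
clock: 6.35
tool_pos: [0.4159, -0.0652, -0.0]
eef_rot: [0.108, 0.994, -0.0, -0.003]
contact_force: [-0.0, -0.2, -0.7]
opening: 0.75
```

>>> {"fn": "drive_tool", "kwargs": {"commands": [{"dx": 0, "dy": 0, "dz": 0.0015, "wx": 0, "wy": 0, "wz": 0, "claw": 0.75}, {"dx": 0, "dy": 0, "dz": 0, "wx": 0, "wy": 0, "wz": 0, "claw": 0.75}]}}

```text
clock: 6.55
tool_pos: [0.4158, -0.0654, -0.0015]
eef_rot: [0.108, 0.994, -0.0, -0.003]
contact_force: [0.6, -0.3, 0.2]
opening: 0.752
```

>>> {"fn": "drive_tool", "kwargs": {"commands": [{"dx": 0, "dy": 0, "dz": 0.0015, "wx": 0, "wy": 0, "wz": 0, "claw": 0.75}, {"dx": 0, "dy": 0, "dz": 0, "wx": 0, "wy": 0, "wz": 0, "claw": 0.75}]}}

```text
clock: 6.75
tool_pos: [0.4158, -0.0654, -0.003]
eef_rot: [0.108, 0.994, -0.0, -0.003]
contact_force: [-0.4, -0.1, 0.4]
opening: 0.749
```

>>> {"fn": "drive_tool", "kwargs": {"commands": [{"dx": 0, "dy": 0, "dz": 0.0015, "wx": 0, "wy": 0, "wz": 0, "claw": 0.75}, {"dx": 0, "dy": 0, "dz": 0, "wx": 0, "wy": 0, "wz": 0, "claw": 0.75}]}}

```text
clock: 6.95
tool_pos: [0.4158, -0.0654, -0.0045]
eef_rot: [0.108, 0.994, -0.0, -0.003]
contact_force: [-0.3, -0.1, 0.4]
opening: 0.747
```

>>> {"fn": "drive_tool", "kwargs": {"commands": [{"dx": 0, "dy": 0, "dz": 0.0015, "wx": 0, "wy": 0, "wz": 0, "claw": 0.75}, {"dx": 0, "dy": 0, "dz": 0, "wx": 0, "wy": 0, "wz": 0, "claw": 0.75}]}}

```text
clock: 7.15
tool_pos: [0.4158, -0.0654, -0.006]
eef_rot: [0.108, 0.994, -0.0, -0.003]
contact_force: [0.2, 0.6, 0.3]
opening: 0.749
```

>>> {"fn": "drive_tool", "kwargs": {"commands": [{"dx": 0, "dy": 0, "dz": 0.0015, "wx": 0, "wy": 0, "wz": 0, "claw": 0.75}, {"dx": 0, "dy": 0, "dz": 0, "wx": 0, "wy": 0, "wz": 0, "claw": 0.75}]}}

```text
clock: 7.35
tool_pos: [0.4158, -0.0654, -0.0075]
eef_rot: [0.108, 0.994, -0.0, -0.003]
contact_force: [-0.5, -0.0, -0.4]
opening: 0.752
```

Run:
```python
from plant import r, snapshot
from h import *
np.set_printoptions(precision=4,suppress=True)
s=r.get_state();d=snapshot('wrist');d['s']=s;pickle.dump(d,open('w4.pkl','wb'))
print(s['tool_pos'],s['contact_force'])
c=d['color'][150:300,260:430,::-1]
c=(255*(c/255.)**.45).astype('uint8')
cv2.imwrite('pics/w4c.png',cv2.resize(c,None,fx=4,fy=4,interpolation=cv2.INTER_CUBIC))
```

```text
[ 0.4158 -0.0654 -0.0075] [-0.4769 -0.0207 -0.3818]
```

View pics/w4c.png

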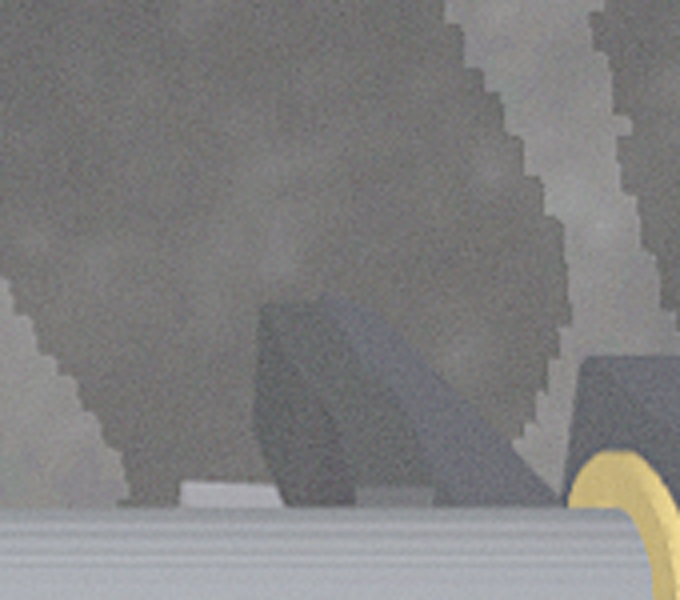

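Run:
```python
from h import *
np.set_printoptions(precision=4,suppress=True)
w=pickle.load(open('w4.pkl','rb'));C=np.linalg.inv(w['T_tool_cam']);w['world_to_cam']=C
print('heel right bottom corner',ray(w,[305.5,270.5],-.0075), 'heel seen left end', ray(w,[260+275/4,270.5+.8],-.0075))
for z in(-.0075,-.012,-.018,-.024,-.03): print(z,'tip inner front',ray(w,[323.8,253.8],z),'inner back',ray(w,[260+262/4,150+305/4],z),'outer back',ray(w,[260+330/4,150+295/4],z))
```

```text
heel right bottom corner [-0.0266  0.0268 -0.0075] heel seen left end [-0.0272  0.0409 -0.0075]
-0.0075 tip inner front [-0.0155  0.0372 -0.0075] inner back [ 0.0021  0.0372 -0.0075] outer back [ 0.0036  0.0469 -0.0075]
-0.012 tip inner front [-0.0131  0.0362 -0.012 ] inner back [ 0.0039  0.0362 -0.012 ] outer back [ 0.0054  0.0456 -0.012 ]
-0.018 tip inner front [-0.01    0.0348 -0.018 ] inner back [ 0.0064  0.0348 -0.018 ] outer back [ 0.0079  0.0439 -0.018 ]
-0.024 tip inner front [-0.0068  0.0335 -0.024 ] inner back [ 0.0089  0.0335 -0.024 ] outer back [ 0.0103  0.0422 -0.024 ]
-0.03 tip inner front [-0.0037  0.0321 -0.03  ] inner back [ 0.0114  0.0321 -0.03  ] outer back [ 0.0128  0.0404 -0.03  ]
```

Run:
```python
from h import *
np.set_printoptions(precision=1,suppress=True)
d=pickle.load(open('scene2.pkl','rb'));Q=R.from_quat([.1078,.9942,0,-.0025]).as_matrix();t=np.array([.4224,-.0561,.0273])
for z in(-.10,-.09,-.08,-.07,-.06,-.05,-.037,-.02):
    L=np.array([[.0375,-.0935,z],[-.0375,-.0935,z]]);print(z,((proj(d,L@Q.T+t)-[150,150])*4).ravel())
L=np.array([[0,-.0935,-.037]]);print('height',L@Q.T+t)
# finger ends seen at w4 right finger?
```

```text
-0.1 [261.8 559.9 419.4 470.6]
-0.09 [263.6 571.6 419.5 482.9]
-0.08 [265.4 583.1 419.5 494.8]
-0.07 [267.2 594.3 419.5 506.6]
-0.06 [268.9 605.3 419.6 518.1]
-0.05 [270.6 616.  419.6 529.3]
-0.037 [272.7 629.6 419.7 543.6]
-0.02 [275.4 646.9 419.7 561.7]
height [[ 0.4 -0.1  0.1]]
```

The visible wide body sits about 90 mm above the tips, so it clears everything. Tips should now be about 12 mm above the bench. I'll centre the finger (+8 mm) and keep feeling down.

>>> {"fn": "drive_tool", "kwargs": {"commands": [{"dx": 0, "dy": 0.008, "dz": 0.002, "wx": 0, "wy": 0, "wz": 0, "claw": 0.75}, {"dx": 0, "dy": 0, "dz": 0.002, "wx": 0, "wy": 0, "wz": 0, "claw": 0.75}, {"dx": 0, "dy": 0, "dz": 0, "wx": 0, "wy": 0, "wz": 0, "claw": 0.75}]}}

```text
clock: 7.7
tool_pos: [0.4176, -0.0571, -0.0116]
eef_rot: [0.107, 0.994, -0.0, -0.003]
contact_force: [-0.3, -0.3, -0.5]
opening: 0.753
```

>>> {"fn": "drive_tool", "kwargs": {"commands": [{"dx": 0, "dy": 0, "dz": 0.0015, "wx": 0, "wy": 0, "wz": 0, "claw": 0.75}, {"dx": 0, "dy": 0, "dz": 0, "wx": 0, "wy": 0, "wz": 0, "claw": 0.75}]}}

```text
clock: 7.9
tool_pos: [0.4174, -0.0577, -0.013]
eef_rot: [0.108, 0.994, -0.0, -0.003]
contact_force: [0.7, -0.4, -0.2]
opening: 0.752
```

>>> {"fn": "drive_tool", "kwargs": {"commands": [{"dx": 0, "dy": 0, "dz": 0.0015, "wx": 0, "wy": 0, "wz": 0, "claw": 0.75}, {"dx": 0, "dy": 0, "dz": 0, "wx": 0, "wy": 0, "wz": 0, "claw": 0.75}]}}

```text
clock: 8.1
tool_pos: [0.4174, -0.0577, -0.0145]
eef_rot: [0.108, 0.994, -0.0, -0.003]
contact_force: [-0.9, -0.5, -0.4]
opening: 0.746
```

>>> {"fn": "drive_tool", "kwargs": {"commands": [{"dx": 0, "dy": 0, "dz": 0.0015, "wx": 0, "wy": 0, "wz": 0, "claw": 0.75}, {"dx": 0, "dy": 0, "dz": 0, "wx": 0, "wy": 0, "wz": 0, "claw": 0.75}]}}

```text
clock: 8.3
tool_pos: [0.4174, -0.0576, -0.016]
eef_rot: [0.108, 0.994, -0.0, -0.003]
contact_force: [-0.0, 0.1, 0.5]
opening: 0.749
```

>>> {"fn": "drive_tool", "kwargs": {"commands": [{"dx": 0, "dy": 0, "dz": 0.0015, "wx": 0, "wy": 0, "wz": 0, "claw": 0.75}, {"dx": 0, "dy": 0, "dz": 0, "wx": 0, "wy": 0, "wz": 0, "claw": 0.75}]}}

```text
clock: 8.5
tool_pos: [0.4174, -0.0576, -0.0175]
eef_rot: [0.108, 0.994, -0.0, -0.003]
contact_force: [0.4, -0.8, -1.0]
opening: 0.75
```

>>> {"fn": "drive_tool", "kwargs": {"commands": [{"dx": 0, "dy": 0, "dz": 0.0015, "wx": 0, "wy": 0, "wz": 0, "claw": 0.75}, {"dx": 0, "dy": 0, "dz": 0, "wx": 0, "wy": 0, "wz": 0, "claw": 0.75}]}}

```text
clock: 8.7
tool_pos: [0.4174, -0.0576, -0.019]
eef_rot: [0.108, 0.994, -0.0, -0.003]
contact_force: [0.8, -0.6, -0.3]
opening: 0.749
```

>>> {"fn": "drive_tool", "kwargs": {"commands": [{"dx": 0, "dy": 0, "dz": 0.001, "wx": 0, "wy": 0, "wz": 0, "claw": 0.75}, {"dx": 0, "dy": 0, "dz": 0.001, "wx": 0, "wy": 0, "wz": 0, "claw": 0.75}]}}

```text
clock: 8.9
tool_pos: [0.4175, -0.0576, -0.0209]
eef_rot: [0.108, 0.994, -0.0, -0.003]
contact_force: [0.6, 1.5, -1.1]
opening: 0.748
```

>>> {"fn": "drive_tool", "kwargs": {"commands": [{"dx": 0, "dy": 0, "dz": 0.001, "wx": 0, "wy": 0, "wz": 0, "claw": 0.75}, {"dx": 0, "dy": 0, "dz": 0.001, "wx": 0, "wy": 0, "wz": 0, "claw": 0.75}]}}

```text
clock: 9.1
tool_pos: [0.4175, -0.0576, -0.0229]
eef_rot: [0.108, 0.994, -0.0, -0.003]
contact_force: [0.5, 0.7, -0.0]
opening: 0.752
```

>>> {"fn": "drive_tool", "kwargs": {"commands": [{"dx": 0, "dy": 0, "dz": 0.001, "wx": 0, "wy": 0, "wz": 0, "claw": 0.75}, {"dx": 0, "dy": 0, "dz": 0.001, "wx": 0, "wy": 0, "wz": 0, "claw": 0.75}]}}

```text
clock: 9.3
tool_pos: [0.4175, -0.0576, -0.0238]
eef_rot: [0.108, 0.994, -0.0, -0.002]
contact_force: [-1.2, -2.6, 31.0]
opening: 0.752
```

Contact with the bench at TCP z ≈ -0.023, so open tips end 23 mm behind the TCP. I'll lift 6 mm and push the heel forward.

>>> {"fn": "drive_tool", "kwargs": {"commands": [{"dx": 0, "dy": 0, "dz": -0.006, "wx": 0, "wy": 0, "wz": 0, "claw": 0.75}, {"dx": -0.004, "dy": 0, "dz": 0, "wx": 0, "wy": 0, "wz": 0, "claw": 0.75}, {"dx": -0.004, "dy": 0, "dz": 0, "wx": 0, "wy": 0, "wz": 0, "claw": 0.75}, {"dx": -0.004, "dy": 0, "dz": 0, "wx": 0, "wy": 0, "wz": 0, "claw": 0.75}, {"dx": -0.002, "dy": 0, "dz": 0, "wx": 0, "wy": 0, "wz": 0, "claw": 0.75}, {"dx": -0.002, "dy": 0, "dz": 0, "wx": 0, "wy": 0, "wz": 0, "claw": 0.75}, {"dx": -0.002, "dy": 0, "dz": 0, "wx": 0, "wy": 0, "wz": 0, "claw": 0.75}, {"dx": -0.002, "dy": 0, "dz": 0, "wx": 0, "wy": 0, "wz": 0, "claw": 0.75}, {"dx": -0.003, "dy": 0, "dz": 0, "wx": 0, "wy": 0, "wz": 0, "claw": 0.75}, {"dx": -0.003, "dy": 0, "dz": 0, "wx": 0, "wy": 0, "wz": 0, "claw": 0.75}, {"dx": -0.003, "dy": 0, "dz": 0, "wx": 0, "wy": 0, "wz": 0, "claw": 0.75}, {"dx": -0.003, "dy": 0, "dz": 0, "wx": 0, "wy": 0, "wz": 0, "claw": 0.75}]}}

```text
clock: 10.5
tool_pos: [0.449, -0.0644, -0.019]
eef_rot: [0.108, 0.994, -0.0, -0.003]
contact_force: [0.7, 0.3, 0.2]
opening: 0.748
```

Run:
```python
from plant import r, snapshot
from h import *
np.set_printoptions(precision=4,suppress=True)
o=[]
for n,(a,b,c,e) in(('top',(150,255,245,345)),('scene',(180,285,200,310))):
    d=snapshot(n);pickle.dump(d,open(n+'3.pkl','wb'));c_=(255*(d['color'][a:b,c:e,::-1]/255.)**.6).astype('uint8');o.append(cv2.resize(c_,None,fx=3.8,fy=3.8,interpolation=cv2.INTER_CUBIC))
cv2.imwrite('pics/m3.png',np.hstack(o));print(o[0].shape)
```

```text
(399, 380, 3)
```

View pics/m3.png

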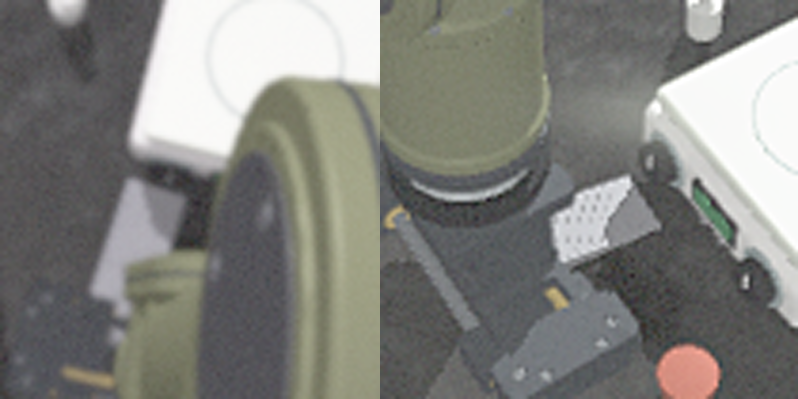

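The top crop has tip corners at (130,180)/(188,200) and the left edge running to (92,290). The scene crop has the tip edge at (252,177)/(282,230). The wedge has moved and still points at the foot.

Run:
```python
from h import *
np.set_printoptions(precision=4,suppress=True)
t=pickle.load(open('top3.pkl','rb'));s=pickle.load(open('scene3.pkl','rb'))
T=lambda a:(np.array(a)+.5)/3.8-.5+[245,150]
S=lambda a:(np.array(a)+.5)/3.8-.5+[200,180]
WT=[[0,.02,.0015],[0,-.02,.0015]]
p,e=fit([(t,None,WT,T([(130,180),(188,200)])),(s,None,WT,S([(252,177),(282,230)]))],[.57,-.06,-.25]);print(p,e)
for n,o in(('top',(t,None,WT,T([(130,180),(188,200)]))),('sc',(s,None,WT,S([(252,177),(282,230)])))): print(n,fit([o],[.57,-.06,-.25])[0])
a=ray(t,T((130,180)),.0015);b=ray(t,T((92,290)),.009);print('edge yaw',np.arctan2(*(a-b)[[1,0]]))
for yaw in(p[2],-.24):
  d=np.array([.5991,-.0601])-p[:2];c,s_=np.cos(yaw),np.sin(yaw);print('foot in wedge',c*d[0]+s_*d[1],-s_*d[0]+c*d[1])
```

```text
[ 0.5715 -0.0655 -0.3425] [[ 1.0833 -1.1637]
 [ 0.4889 -0.8011]
 [-1.2855  0.2652]
 [-0.8008  0.1282]]
top [ 0.5689 -0.0636 -0.3078]
sc [ 0.5734 -0.0668 -0.3722]
edge yaw -0.31083662081108954
foot in wedge 0.02420635926046183 0.014386311266450048
foot in wedge 0.025551634993685055 0.011833331299816768
```

The wedge is drifting right (yaw about -0.31, foot about 12 mm left of its axis). I'll back off 5 mm, shift the finger to the right part of the heel, and push to turn it left.

>>> {"fn": "drive_tool", "kwargs": {"commands": [{"dx": 0.005, "dy": 0, "dz": 0, "wx": 0, "wy": 0, "wz": 0, "claw": 0.75}, {"dx": 0, "dy": -0.013, "dz": 0, "wx": 0, "wy": 0, "wz": 0, "claw": 0.75}, {"dx": -0.003, "dy": 0, "dz": 0, "wx": 0, "wy": 0, "wz": 0, "claw": 0.75}, {"dx": -0.003, "dy": 0, "dz": 0, "wx": 0, "wy": 0, "wz": 0, "claw": 0.75}, {"dx": -0.003, "dy": 0, "dz": 0, "wx": 0, "wy": 0, "wz": 0, "claw": 0.75}, {"dx": -0.003, "dy": 0, "dz": 0, "wx": 0, "wy": 0, "wz": 0, "claw": 0.75}, {"dx": -0.003, "dy": 0, "dz": 0, "wx": 0, "wy": 0, "wz": 0, "claw": 0.75}, {"dx": -0.003, "dy": 0, "dz": 0, "wx": 0, "wy": 0, "wz": 0, "claw": 0.75}]}}

```text
clock: 11.4
tool_pos: [0.4584, -0.0814, -0.0191]
eef_rot: [0.108, 0.994, -0.001, -0.003]
contact_force: [-0.5, 0.0, 0.4]
opening: 0.749
```

Run:
```python
from plant import r, snapshot
from h import *
o=[]
for n,(a,b,c,e) in(('top',(150,255,245,345)),('scene',(180,285,200,310))):
    d=snapshot(n);pickle.dump(d,open(n+'4.pkl','wb'));c_=(255*(d['color'][a:b,c:e,::-1]/255.)**.6).astype('uint8');o.append(cv2.resize(c_,None,fx=3.8,fy=3.8,interpolation=cv2.INTER_CUBIC))
cv2.imwrite('pics/m4.png',np.hstack(o))
```

```text
(no output)
```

View pics/m4.png

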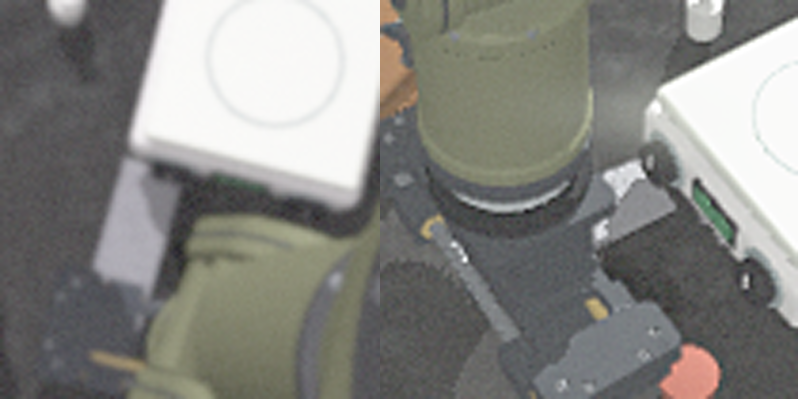

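Run:
```python
from h import *
np.set_printoptions(precision=4,suppress=True)
t=pickle.load(open('top4.pkl','rb'));s=pickle.load(open('scene4.pkl','rb'))
T=lambda a:(np.array(a)+.5)/3.8-.5+[245,150]
S=lambda a:(np.array(a)+.5)/3.8-.5+[200,180]
print('tip right',ray(t,T((183,180)),.0015),ray(s,S((296,210)),.0015))
y=lambda a,b:np.arctan2(*(a-b)[[1,0]])
print('yaws',y(ray(t,T((183,180)),.0015),ray(t,T((155,300)),.012)),y(ray(t,T((130,158)),.0015),ray(t,T((95,268)),.012)),y(ray(s,S((296,210)),.0),ray(s,S((228,243)),.0)))
# enlarged, sharpened top for edges
```

```text
tip right [ 0.5761 -0.0796  0.0015] [ 0.5816 -0.0817  0.0015]
yaws -0.22117635558120083 -0.2861623248243658 -0.26918902607644785
```

Measured: foot about 5 mm left of the wedge axis and 14 mm ahead of the tip, yaw about -0.255, which is well covered. I'll recentre the finger and go on, watching the force.

>>> {"fn": "drive_tool", "kwargs": {"commands": [{"dx": 0.003, "dy": 0, "dz": 0, "wx": 0, "wy": 0, "wz": 0, "claw": 0.75}, {"dx": 0, "dy": 0.0095, "dz": 0, "wx": 0, "wy": 0, "wz": 0, "claw": 0.75}, {"dx": -0.003, "dy": 0, "dz": 0, "wx": 0, "wy": 0, "wz": 0, "claw": 0.75}, {"dx": -0.003, "dy": 0, "dz": 0, "wx": 0, "wy": 0, "wz": 0, "claw": 0.75}, {"dx": -0.003, "dy": 0, "dz": 0, "wx": 0, "wy": 0, "wz": 0, "claw": 0.75}, {"dx": -0.002, "dy": 0, "dz": 0, "wx": 0, "wy": 0, "wz": 0, "claw": 0.75}, {"dx": -0.002, "dy": 0, "dz": 0, "wx": 0, "wy": 0, "wz": 0, "claw": 0.75}, {"dx": -0.002, "dy": 0, "dz": 0, "wx": 0, "wy": 0, "wz": 0, "claw": 0.75}, {"dx": -0.002, "dy": 0, "dz": 0, "wx": 0, "wy": 0, "wz": 0, "claw": 0.75}, {"dx": -0.002, "dy": 0, "dz": 0, "wx": 0, "wy": 0, "wz": 0, "claw": 0.75}]}}

```text
clock: 12.5
tool_pos: [0.4764, -0.0741, -0.0192]
eef_rot: [0.108, 0.994, -0.0, -0.003]
contact_force: [-0.5, 0.6, 0.2]
opening: 0.752
```

>>> {"fn": "drive_tool", "kwargs": {"commands": [{"dx": -0.0015, "dy": 0, "dz": 0, "wx": 0, "wy": 0, "wz": 0, "claw": 0.75}, {"dx": -0.0015, "dy": 0, "dz": 0, "wx": 0, "wy": 0, "wz": 0, "claw": 0.75}]}}

```text
clock: 12.7
tool_pos: [0.4793, -0.0747, -0.0192]
eef_rot: [0.108, 0.994, -0.0, -0.003]
contact_force: [-0.1, 0.1, 0.6]
opening: 0.755
```

>>> {"fn": "drive_tool", "kwargs": {"commands": [{"dx": -0.0015, "dy": 0, "dz": 0, "wx": 0, "wy": 0, "wz": 0, "claw": 0.75}, {"dx": -0.0015, "dy": 0, "dz": 0, "wx": 0, "wy": 0, "wz": 0, "claw": 0.75}]}}

```text
clock: 12.9
tool_pos: [0.4823, -0.0754, -0.0192]
eef_rot: [0.108, 0.994, -0.0, -0.003]
contact_force: [-0.4, 0.9, -0.4]
opening: 0.752
```

>>> {"fn": "drive_tool", "kwargs": {"commands": [{"dx": -0.001, "dy": 0, "dz": 0, "wx": 0, "wy": 0, "wz": 0, "claw": 0.75}, {"dx": -0.001, "dy": 0, "dz": 0, "wx": 0, "wy": 0, "wz": 0, "claw": 0.75}]}}

```text
clock: 13.1
tool_pos: [0.4842, -0.0758, -0.0192]
eef_rot: [0.108, 0.994, -0.0, -0.003]
contact_force: [-0.1, -1.0, 0.1]
opening: 0.748
```

>>> {"fn": "drive_tool", "kwargs": {"commands": [{"dx": -0.001, "dy": 0, "dz": 0, "wx": 0, "wy": 0, "wz": 0, "claw": 0.75}, {"dx": -0.001, "dy": 0, "dz": 0, "wx": 0, "wy": 0, "wz": 0, "claw": 0.75}]}}

```text
clock: 13.3
tool_pos: [0.4861, -0.0762, -0.0192]
eef_rot: [0.108, 0.994, -0.0, -0.003]
contact_force: [0.1, -0.1, 1.0]
opening: 0.753
```

>>> {"fn": "drive_tool", "kwargs": {"commands": [{"dx": -0.001, "dy": 0, "dz": 0, "wx": 0, "wy": 0, "wz": 0, "claw": 0.75}, {"dx": -0.001, "dy": 0, "dz": 0, "wx": 0, "wy": 0, "wz": 0, "claw": 0.75}]}}

```text
clock: 13.5
tool_pos: [0.4881, -0.0766, -0.0192]
eef_rot: [0.108, 0.994, -0.0, -0.003]
contact_force: [-0.6, 0.0, -0.2]
opening: 0.751
```

Run:
```python
from plant import r, snapshot
from h import *
o=[]
for n,(a,b,c,e) in(('top',(150,255,245,345)),('scene',(180,285,200,310))):
    d=snapshot(n);pickle.dump(d,open(n+'5.pkl','wb'));c_=(255*(d['color'][a:b,c:e,::-1]/255.)**.5).astype('uint8');o.append(cv2.resize(c_,None,fx=3.8,fy=3.8,interpolation=cv2.INTER_CUBIC))
cv2.imwrite('pics/m5.png',np.hstack(o))
```

```text
(no output)
```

View pics/m5.png

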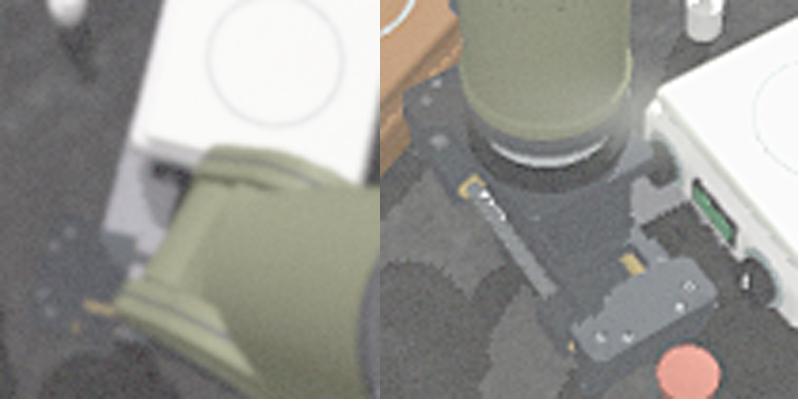

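Wedge tip is now under the stirrer, stirrer unmoved. The wedge's left edge runs (130,150)–(105,230) in the top half.

Run:
```python
from h import *
t=pickle.load(open('top5.pkl','rb'))
T=lambda a:(np.array(a)+.5)/3.8-.5+[245,150]
a=ray(t,T((130,150)),.004);b=ray(t,T((105,230)),.011)
for yaw in(np.arctan2(a[1]-b[1],a[0]-b[0]),-.24):
  m=(a+b)/2;d=np.array([.5991,-.0601])-m[:2];print(yaw,'foot right of left edge',np.sin(yaw)*d[0]-np.cos(yaw)*d[1])
```

```text
-0.28061435617931196 foot right of left edge 0.014906101625844555
-0.24 foot right of left edge 0.01640250002799657
```

>>> {"fn": "drive_tool", "kwargs": {"commands": [{"dx": -0.001, "dy": 0, "dz": 0, "wx": 0, "wy": 0, "wz": 0, "claw": 0.75}, {"dx": -0.001, "dy": 0, "dz": 0, "wx": 0, "wy": 0, "wz": 0, "claw": 0.75}]}}

```text
clock: 13.8
tool_pos: [0.49, -0.0771, -0.0193]
eef_rot: [0.108, 0.994, -0.0, -0.003]
contact_force: [-0.2, -0.0, -0.2]
opening: 0.746
```

>>> {"fn": "drive_tool", "kwargs": {"commands": [{"dx": -0.001, "dy": 0, "dz": 0, "wx": 0, "wy": 0, "wz": 0, "claw": 0.75}, {"dx": -0.001, "dy": 0, "dz": 0, "wx": 0, "wy": 0, "wz": 0, "claw": 0.75}]}}

```text
clock: 14.0
tool_pos: [0.492, -0.0775, -0.0193]
eef_rot: [0.108, 0.994, -0.0, -0.003]
contact_force: [-0.7, 0.2, -0.8]
opening: 0.753
```

>>> {"fn": "drive_tool", "kwargs": {"commands": [{"dx": -0.001, "dy": 0, "dz": 0, "wx": 0, "wy": 0, "wz": 0, "claw": 0.75}, {"dx": -0.001, "dy": 0, "dz": 0, "wx": 0, "wy": 0, "wz": 0, "claw": 0.75}]}}

```text
clock: 14.2
tool_pos: [0.494, -0.0779, -0.0193]
eef_rot: [0.108, 0.994, -0.0, -0.003]
contact_force: [-0.6, 0.5, -0.8]
opening: 0.749
```

>>> {"fn": "drive_tool", "kwargs": {"commands": [{"dx": -0.001, "dy": 0, "dz": 0, "wx": 0, "wy": 0, "wz": 0, "claw": 0.75}, {"dx": -0.0005, "dy": 0, "dz": 0, "wx": 0, "wy": 0, "wz": 0, "claw": 0.75}]}}

```text
clock: 14.4
tool_pos: [0.4955, -0.0783, -0.0193]
eef_rot: [0.108, 0.994, -0.0, -0.003]
contact_force: [-0.6, -0.9, 0.2]
opening: 0.748
```

>>> {"fn": "drive_tool", "kwargs": {"commands": [{"dx": -0.001, "dy": 0, "dz": 0, "wx": 0, "wy": 0, "wz": 0, "claw": 0.75}, {"dx": -0.0005, "dy": 0, "dz": 0, "wx": 0, "wy": 0, "wz": 0, "claw": 0.75}]}}

```text
clock: 14.6
tool_pos: [0.4969, -0.0786, -0.0193]
eef_rot: [0.108, 0.994, -0.0, -0.003]
contact_force: [0.3, -0.0, 0.5]
opening: 0.749
```

>>> {"fn": "drive_tool", "kwargs": {"commands": [{"dx": -0.001, "dy": 0, "dz": 0, "wx": 0, "wy": 0, "wz": 0, "claw": 0.75}]}}

```text
clock: 14.7
tool_pos: [0.4978, -0.0788, -0.0193]
eef_rot: [0.108, 0.994, -0.0, -0.003]
contact_force: [0.1, 0.6, 0.4]
opening: 0.749
```

>>> {"fn": "drive_tool", "kwargs": {"commands": [{"dx": -0.001, "dy": 0, "dz": 0, "wx": 0, "wy": 0, "wz": 0, "claw": 0.75}]}}

```text
clock: 14.8
tool_pos: [0.4988, -0.079, -0.0193]
eef_rot: [0.108, 0.994, -0.0, -0.003]
contact_force: [1.3, 0.6, 0.7]
opening: 0.749
```

>>> {"fn": "drive_tool", "kwargs": {"commands": [{"dx": -0.001, "dy": 0, "dz": 0, "wx": 0, "wy": 0, "wz": 0, "claw": 0.75}]}}

```text
clock: 14.9
tool_pos: [0.4998, -0.0792, -0.0193]
eef_rot: [0.108, 0.994, -0.0, -0.003]
contact_force: [0.1, 0.4, 0.6]
opening: 0.749
```

>>> {"fn": "drive_tool", "kwargs": {"commands": [{"dx": -0.001, "dy": 0, "dz": 0, "wx": 0, "wy": 0, "wz": 0, "claw": 0.75}]}}

```text
clock: 15.0
tool_pos: [0.5008, -0.0794, -0.0193]
eef_rot: [0.108, 0.994, -0.0, -0.003]
contact_force: [0.1, -0.1, 0.2]
opening: 0.751
```

>>> {"fn": "drive_tool", "kwargs": {"commands": [{"dx": -0.001, "dy": 0, "dz": 0, "wx": 0, "wy": 0, "wz": 0, "claw": 0.75}]}}

```text
clock: 15.1
tool_pos: [0.5018, -0.0797, -0.0193]
eef_rot: [0.108, 0.994, -0.0, -0.003]
contact_force: [0.2, -0.8, 0.0]
opening: 0.746
```

>>> {"fn": "drive_tool", "kwargs": {"commands": [{"dx": -0.001, "dy": 0, "dz": 0, "wx": 0, "wy": 0, "wz": 0, "claw": 0.75}]}}

```text
clock: 15.2
tool_pos: [0.5028, -0.0799, -0.0193]
eef_rot: [0.108, 0.994, -0.0, -0.003]
contact_force: [-0.9, -1.3, 0.8]
opening: 0.751
```

>>> {"fn": "drive_tool", "kwargs": {"commands": [{"dx": -0.001, "dy": 0, "dz": 0, "wx": 0, "wy": 0, "wz": 0, "claw": 0.75}]}}

```text
clock: 15.3
tool_pos: [0.5037, -0.0801, -0.0193]
eef_rot: [0.108, 0.994, -0.0, -0.003]
contact_force: [0.6, -1.1, -1.0]
opening: 0.755
```

>>> {"fn": "drive_tool", "kwargs": {"commands": [{"dx": -0.001, "dy": 0, "dz": 0, "wx": 0, "wy": 0, "wz": 0, "claw": 0.75}]}}

```text
clock: 15.4
tool_pos: [0.5047, -0.0803, -0.0193]
eef_rot: [0.108, 0.994, -0.0, -0.003]
contact_force: [-0.9, -0.2, 0.0]
opening: 0.754
```

>>> {"fn": "drive_tool", "kwargs": {"commands": [{"dx": -0.001, "dy": 0, "dz": 0, "wx": 0, "wy": 0, "wz": 0, "claw": 0.75}]}}

```text
clock: 15.5
tool_pos: [0.5057, -0.0805, -0.0193]
eef_rot: [0.108, 0.994, -0.0, -0.003]
contact_force: [-0.2, -0.2, 0.2]
opening: 0.749
```

>>> {"fn": "drive_tool", "kwargs": {"commands": [{"dx": -0.001, "dy": 0, "dz": 0, "wx": 0, "wy": 0, "wz": 0, "claw": 0.75}]}}

```text
clock: 15.6
tool_pos: [0.5067, -0.0807, -0.0193]
eef_rot: [0.108, 0.994, -0.0, -0.003]
contact_force: [-0.5, -0.4, -0.0]
opening: 0.75
```

>>> {"fn": "drive_tool", "kwargs": {"commands": [{"dx": -0.001, "dy": 0, "dz": 0, "wx": 0, "wy": 0, "wz": 0, "claw": 0.75}]}}

```text
clock: 15.7
tool_pos: [0.5076, -0.0809, -0.0194]
eef_rot: [0.108, 0.994, -0.0, -0.003]
contact_force: [-0.6, 0.3, 0.3]
opening: 0.748
```

Run:
```python
from plant import r, snapshot
from h import *
o=[]
for n,(a,b,c,e) in(('top',(150,255,245,345)),('scene',(180,285,230,340))):
    d=snapshot(n);pickle.dump(d,open(n+'6.pkl','wb'));c_=(255*(d['color'][a:b,c:e,::-1]/255.)**.5).astype('uint8');o.append(cv2.resize(c_,None,fx=3.8,fy=3.8,interpolation=cv2.INTER_CUBIC))
cv2.imwrite('pics/m6.png',np.hstack(o))
```

```text
(no output)
```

View pics/m6.png

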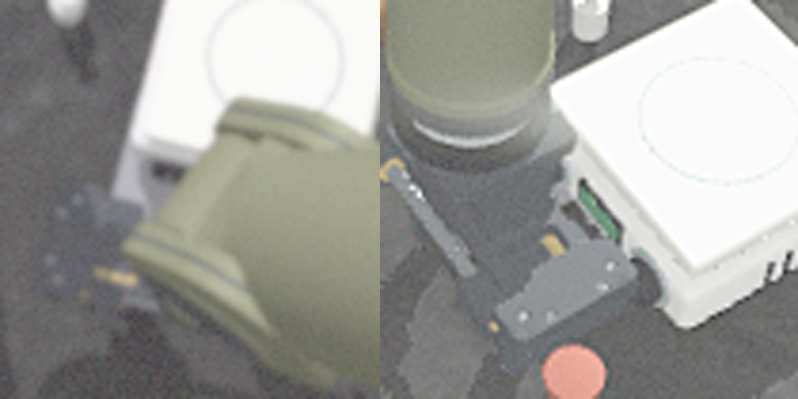

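Stirrer unmoved and wedge still in line (left edge at (133,145)–(112,195)). I'll carry on in 1 mm steps.

>>> {"fn": "drive_tool", "kwargs": {"commands": [{"dx": -0.001, "dy": 0, "dz": 0, "wx": 0, "wy": 0, "wz": 0, "claw": 0.75}]}}

```text
clock: 15.9
tool_pos: [0.5085, -0.0811, -0.0194]
eef_rot: [0.108, 0.994, -0.0, -0.003]
contact_force: [-0.2, 0.3, 0.1]
opening: 0.749
```

>>> {"fn": "drive_tool", "kwargs": {"commands": [{"dx": -0.001, "dy": 0, "dz": 0, "wx": 0, "wy": 0, "wz": 0, "claw": 0.75}]}}

```text
clock: 16.0
tool_pos: [0.5095, -0.0813, -0.0194]
eef_rot: [0.108, 0.994, -0.0, -0.003]
contact_force: [-0.4, -0.3, 0.9]
opening: 0.752
```

>>> {"fn": "drive_tool", "kwargs": {"commands": [{"dx": -0.001, "dy": 0, "dz": 0, "wx": 0, "wy": 0, "wz": 0, "claw": 0.75}]}}

```text
clock: 16.1
tool_pos: [0.5102, -0.0815, -0.0194]
eef_rot: [0.108, 0.994, -0.0, -0.003]
contact_force: [-1.9, 0.3, 0.8]
opening: 0.752
```

>>> {"fn": "drive_tool", "kwargs": {"commands": [{"dx": -0.0003, "dy": 0, "dz": 0, "wx": 0, "wy": 0, "wz": 0, "claw": 0.75}]}}

```text
clock: 16.2
tool_pos: [0.5103, -0.0815, -0.0194]
eef_rot: [0.107, 0.994, -0.0, -0.003]
contact_force: [-1.0, -0.0, 1.7]
opening: 0.749
```

>>> {"fn": "drive_tool", "kwargs": {"commands": [{"dx": 0, "dy": 0, "dz": 0, "wx": 0, "wy": 0, "wz": 0, "claw": 0.75}]}}

```text
clock: 16.3
tool_pos: [0.5103, -0.0815, -0.0194]
eef_rot: [0.108, 0.994, -0.0, -0.003]
contact_force: [-1.5, 0.9, 0.7]
opening: 0.75
```

Resistance is starting (about 1.5 N). Smaller steps now.

>>> {"fn": "drive_tool", "kwargs": {"commands": [{"dx": -0.0004, "dy": 0, "dz": 0, "wx": 0, "wy": 0, "wz": 0, "claw": 0.75}]}}

```text
clock: 16.4
tool_pos: [0.5106, -0.0816, -0.0194]
eef_rot: [0.107, 0.994, -0.0, -0.003]
contact_force: [-2.3, 0.7, 0.7]
opening: 0.752
```

>>> {"fn": "drive_tool", "kwargs": {"commands": [{"dx": -0.0003, "dy": 0, "dz": 0, "wx": 0, "wy": 0, "wz": 0, "claw": 0.75}]}}

```text
clock: 16.5
tool_pos: [0.5108, -0.0817, -0.0194]
eef_rot: [0.107, 0.994, -0.0, -0.003]
contact_force: [-2.5, 0.2, 1.9]
opening: 0.752
```

>>> {"fn": "drive_tool", "kwargs": {"commands": [{"dx": 0, "dy": 0, "dz": 0, "wx": 0, "wy": 0, "wz": 0, "claw": 0.75}]}}

```text
clock: 16.6
tool_pos: [0.5109, -0.0817, -0.0194]
eef_rot: [0.107, 0.994, -0.0, -0.003]
contact_force: [-3.5, 0.3, 1.6]
opening: 0.749
```

>>> {"fn": "drive_tool", "kwargs": {"commands": [{"dx": -0.0004, "dy": 0, "dz": 0, "wx": 0, "wy": 0, "wz": 0, "claw": 0.75}]}}

```text
clock: 16.7
tool_pos: [0.5112, -0.0817, -0.0194]
eef_rot: [0.107, 0.994, -0.0, -0.003]
contact_force: [-3.7, 0.9, 1.7]
opening: 0.753
```

>>> {"fn": "drive_tool", "kwargs": {"commands": [{"dx": 0, "dy": 0, "dz": 0, "wx": 0, "wy": 0, "wz": 0, "claw": 0.75}]}}

```text
clock: 16.8
tool_pos: [0.5112, -0.0817, -0.0194]
eef_rot: [0.107, 0.994, -0.0, -0.003]
contact_force: [-3.6, 1.1, 1.4]
opening: 0.745
```

>>> {"fn": "drive_tool", "kwargs": {"commands": [{"dx": 0, "dy": 0, "dz": 0, "wx": 0, "wy": 0, "wz": 0, "claw": 0.75}]}}

```text
clock: 16.9
tool_pos: [0.5113, -0.0818, -0.0194]
eef_rot: [0.107, 0.994, -0.0, -0.003]
contact_force: [-4.5, 0.8, 2.5]
opening: 0.752
```

>>> {"fn": "drive_tool", "kwargs": {"commands": [{"dx": -0.0003, "dy": 0, "dz": 0, "wx": 0, "wy": 0, "wz": 0, "claw": 0.75}]}}

```text
clock: 17.0
tool_pos: [0.5116, -0.0818, -0.0194]
eef_rot: [0.107, 0.994, -0.0, -0.003]
contact_force: [-4.4, 1.0, 2.5]
opening: 0.751
```

>>> {"fn": "drive_tool", "kwargs": {"commands": [{"dx": 0, "dy": 0, "dz": 0, "wx": 0, "wy": 0, "wz": 0, "claw": 0.75}]}}

```text
clock: 17.1
tool_pos: [0.5116, -0.0818, -0.0195]
eef_rot: [0.107, 0.994, -0.0, -0.003]
contact_force: [-5.0, 1.0, 2.6]
opening: 0.745
```

>>> {"fn": "drive_tool", "kwargs": {"commands": [{"dx": 0, "dy": 0, "dz": 0, "wx": 0, "wy": 0, "wz": 0, "claw": 0.75}]}}

```text
clock: 17.2
tool_pos: [0.5116, -0.0818, -0.0195]
eef_rot: [0.108, 0.994, -0.0, -0.003]
contact_force: [-5.0, 1.2, 2.5]
opening: 0.749
```

Snug at about 4.9 N. I'll withdraw straight back, rise, and go over the plate corner. The right finger will press, with the left one hanging off the plate's left side.

>>> {"fn": "drive_tool", "kwargs": {"commands": [{"dx": 0.002, "dy": 0, "dz": 0, "wx": 0, "wy": 0, "wz": 0, "claw": 0.75}, {"dx": 0.005, "dy": 0, "dz": 0, "wx": 0, "wy": 0, "wz": 0, "claw": 0.75}, {"dx": 0.008, "dy": 0, "dz": 0, "wx": 0, "wy": 0, "wz": 0, "claw": 0.75}, {"dx": 0, "dy": 0, "dz": -0.03, "wx": 0, "wy": 0, "wz": 0, "claw": 0.75}, {"dx": 0, "dy": 0, "dz": -0.045, "wx": 0, "wy": 0, "wz": 0, "claw": 0.75}, {"dx": 0, "dy": 0, "dz": -0.045, "wx": 0, "wy": 0, "wz": 0, "claw": 0.75}, {"dx": -0.03, "dy": 0.02, "dz": 0, "wx": 0, "wy": 0, "wz": 0, "claw": 0.75}, {"dx": -0.03, "dy": 0.02, "dz": 0, "wx": 0, "wy": 0, "wz": 0, "claw": 0.75}, {"dx": -0.03, "dy": 0.02, "dz": 0, "wx": 0, "wy": 0, "wz": 0, "claw": 0.75}, {"dx": -0.01, "dy": 0.014, "dz": 0, "wx": 0, "wy": 0, "wz": 0, "claw": 0.75}, {"dx": 0, "dy": 0, "dz": 0, "wx": 0, "wy": 0, "wz": 0, "claw": 0.75}, {"dx": 0, "dy": 0, "dz": 0, "wx": 0, "wy": 0, "wz": 0, "claw": 0.75}]}}

```text
clock: 18.4
tool_pos: [0.6113, -0.0284, 0.0998]
eef_rot: [0.108, 0.994, -0.001, -0.003]
contact_force: [0.0, -0.6, 0.8]
opening: 0.752
```

Run:
```python
from plant import r, snapshot
from h import *
o=[]
s=r.get_state();w=snapshot('wrist');w['s']=s;pickle.dump(w,open('w7.pkl','wb'))
t=snapshot('scene');pickle.dump(t,open('scene7.pkl','wb'))
a=w['color'];b=t['color'][170:300,205:375]
o=[cv2.resize(a,(400,300)),cv2.resize(b,(392,300),interpolation=cv2.INTER_CUBIC)]
cv2.imwrite('pics/m7.png',(255*(np.hstack(o)[:,:,::-1]/255.)**.6).astype('uint8'))
W=wcam(w);P=np.array([[.6028,-.066,.07]]);print(s['tool_pos'],proj(w,P,W)*400/512)
```

```text
[ 0.61126293 -0.02835396  0.09983965] [[160.79347277 162.61178035]]
```

View pics/m7.png

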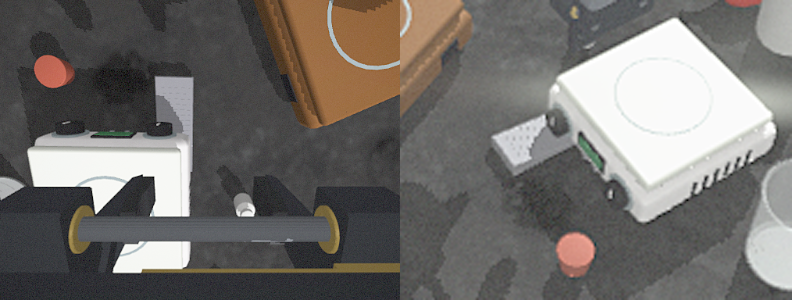

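The wedge sits under the near left foot and everything else is in place. The press point projects to (161,163), beside the right finger tip at about (155,178). Descending gently.

>>> {"fn": "drive_tool", "kwargs": {"commands": [{"dx": 0, "dy": 0, "dz": 0.025, "wx": 0, "wy": 0, "wz": 0, "claw": 0.75}, {"dx": 0, "dy": 0, "dz": 0.017, "wx": 0, "wy": 0, "wz": 0, "claw": 0.75}, {"dx": 0, "dy": 0, "dz": 0.006, "wx": 0, "wy": 0, "wz": 0, "claw": 0.75}, {"dx": 0, "dy": 0, "dz": 0.002, "wx": 0, "wy": 0, "wz": 0, "claw": 0.75}, {"dx": 0, "dy": 0, "dz": 0, "wx": 0, "wy": 0, "wz": 0, "claw": 0.75}]}}

```text
clock: 19.0
tool_pos: [0.6114, -0.0278, 0.0501]
eef_rot: [0.108, 0.994, -0.0, -0.003]
contact_force: [0.0, -0.4, -0.2]
opening: 0.751
```

>>> {"fn": "drive_tool", "kwargs": {"commands": [{"dx": 0, "dy": 0, "dz": 0.0005, "wx": 0, "wy": 0, "wz": 0, "claw": 0.75}, {"dx": 0, "dy": 0, "dz": 0.0005, "wx": 0, "wy": 0, "wz": 0, "claw": 0.75}]}}

```text
clock: 19.2
tool_pos: [0.6119, -0.0277, 0.0497]
eef_rot: [0.108, 0.994, -0.0, -0.002]
contact_force: [-0.2, -0.0, 0.5]
opening: 0.746
```

>>> {"fn": "drive_tool", "kwargs": {"commands": [{"dx": 0, "dy": 0, "dz": 0.0005, "wx": 0, "wy": 0, "wz": 0, "claw": 0.75}]}}

```text
clock: 19.3
tool_pos: [0.6117, -0.0278, 0.049]
eef_rot: [0.108, 0.994, -0.0, -0.002]
contact_force: [-0.0, 0.3, -1.1]
opening: 0.752
```

>>> {"fn": "drive_tool", "kwargs": {"commands": [{"dx": 0, "dy": 0, "dz": 0.0005, "wx": 0, "wy": 0, "wz": 0, "claw": 0.75}]}}

```text
clock: 19.4
tool_pos: [0.6116, -0.0278, 0.0483]
eef_rot: [0.108, 0.994, -0.0, -0.003]
contact_force: [-0.2, -0.1, 0.2]
opening: 0.75
```

>>> {"fn": "drive_tool", "kwargs": {"commands": [{"dx": 0, "dy": 0, "dz": 0.0005, "wx": 0, "wy": 0, "wz": 0, "claw": 0.75}]}}

```text
clock: 19.5
tool_pos: [0.6115, -0.0278, 0.0477]
eef_rot: [0.108, 0.994, -0.0, -0.003]
contact_force: [-1.3, 0.9, 0.3]
opening: 0.751
```

>>> {"fn": "drive_tool", "kwargs": {"commands": [{"dx": 0, "dy": 0, "dz": 0.0003, "wx": 0, "wy": 0, "wz": 0, "claw": 0.75}]}}

```text
clock: 19.6
tool_pos: [0.6114, -0.0278, 0.0472]
eef_rot: [0.108, 0.994, -0.0, -0.003]
contact_force: [-0.1, -0.4, -0.3]
opening: 0.752
```

>>> {"fn": "drive_tool", "kwargs": {"commands": [{"dx": 0, "dy": 0, "dz": 0.0003, "wx": 0, "wy": 0, "wz": 0, "claw": 0.75}]}}

```text
clock: 19.7
tool_pos: [0.6114, -0.0278, 0.0469]
eef_rot: [0.108, 0.994, -0.0, -0.003]
contact_force: [-0.4, -0.7, 1.1]
opening: 0.754
```

>>> {"fn": "drive_tool", "kwargs": {"commands": [{"dx": 0, "dy": 0, "dz": 0.0003, "wx": 0, "wy": 0, "wz": 0, "claw": 0.75}]}}

```text
clock: 19.8
tool_pos: [0.6114, -0.0278, 0.0466]
eef_rot: [0.108, 0.994, -0.0, -0.003]
contact_force: [-0.4, -0.5, 0.3]
opening: 0.751
```

>>> {"fn": "drive_tool", "kwargs": {"commands": [{"dx": 0, "dy": 0, "dz": 0.0003, "wx": 0, "wy": 0, "wz": 0, "claw": 0.75}]}}

```text
clock: 19.9
tool_pos: [0.6114, -0.0278, 0.0463]
eef_rot: [0.108, 0.994, -0.0, -0.003]
contact_force: [-0.9, 0.9, 3.2]
opening: 0.749
```

Contact. Small steps up to about 10 N.

>>> {"fn": "drive_tool", "kwargs": {"commands": [{"dx": 0, "dy": 0, "dz": 0.0002, "wx": 0, "wy": 0, "wz": 0, "claw": 0.75}]}}

```text
clock: 20.0
tool_pos: [0.6114, -0.0278, 0.0463]
eef_rot: [0.108, 0.994, -0.0, -0.003]
contact_force: [-0.7, 0.3, 2.1]
opening: 0.754
```

>>> {"fn": "drive_tool", "kwargs": {"commands": [{"dx": 0, "dy": 0, "dz": 0, "wx": 0, "wy": 0, "wz": 0, "claw": 0.75}]}}

```text
clock: 20.1
tool_pos: [0.6114, -0.0278, 0.0464]
eef_rot: [0.108, 0.994, -0.0, -0.003]
contact_force: [-0.4, -0.2, 2.2]
opening: 0.749
```

>>> {"fn": "drive_tool", "kwargs": {"commands": [{"dx": 0, "dy": 0, "dz": 0.0003, "wx": 0, "wy": 0, "wz": 0, "claw": 0.75}]}}

```text
clock: 20.2
tool_pos: [0.6114, -0.0278, 0.0463]
eef_rot: [0.108, 0.994, -0.0, -0.003]
contact_force: [-2.1, 0.4, 7.3]
opening: 0.75
```

>>> {"fn": "drive_tool", "kwargs": {"commands": [{"dx": 0, "dy": 0, "dz": 0, "wx": 0, "wy": 0, "wz": 0, "claw": 0.75}]}}

```text
clock: 20.3
tool_pos: [0.6114, -0.0278, 0.0463]
eef_rot: [0.108, 0.994, -0.0, -0.003]
contact_force: [-1.4, 0.1, 4.5]
opening: 0.751
```

>>> {"fn": "drive_tool", "kwargs": {"commands": [{"dx": 0, "dy": 0, "dz": 0.0003, "wx": 0, "wy": 0, "wz": 0, "claw": 0.75}]}}

```text
clock: 20.4
tool_pos: [0.6114, -0.0278, 0.0462]
eef_rot: [0.108, 0.994, -0.001, -0.003]
contact_force: [-2.8, 0.7, 8.1]
opening: 0.752
```

>>> {"fn": "drive_tool", "kwargs": {"commands": [{"dx": 0, "dy": 0, "dz": 0, "wx": 0, "wy": 0, "wz": 0, "claw": 0.75}, {"dx": 0, "dy": 0, "dz": 0, "wx": 0, "wy": 0, "wz": 0, "claw": 0.75}]}}

```text
clock: 20.6
tool_pos: [0.6114, -0.0278, 0.0463]
eef_rot: [0.108, 0.994, -0.001, -0.003]
contact_force: [-2.3, -0.1, 6.8]
opening: 0.75
```

>>> {"fn": "drive_tool", "kwargs": {"commands": [{"dx": 0, "dy": 0, "dz": 0.0004, "wx": 0, "wy": 0, "wz": 0, "claw": 0.75}, {"dx": 0, "dy": 0, "dz": 0, "wx": 0, "wy": 0, "wz": 0, "claw": 0.75}]}}

```text
clock: 20.8
tool_pos: [0.6114, -0.0278, 0.0462]
eef_rot: [0.108, 0.994, -0.001, -0.003]
contact_force: [-2.3, -0.5, 9.0]
opening: 0.748
```

>>> {"fn": "drive_tool", "kwargs": {"commands": [{"dx": 0, "dy": 0, "dz": 0, "wx": 0, "wy": 0, "wz": 0, "claw": 0.75}]}}

```text
clock: 20.9
tool_pos: [0.6114, -0.0278, 0.0462]
eef_rot: [0.108, 0.994, -0.001, -0.003]
contact_force: [-2.4, 0.6, 9.3]
opening: 0.751
```

>>> {"fn": "drive_tool", "kwargs": {"commands": [{"dx": 0, "dy": 0, "dz": 0.0002, "wx": 0, "wy": 0, "wz": 0, "claw": 0.75}, {"dx": 0, "dy": 0, "dz": 0, "wx": 0, "wy": 0, "wz": 0, "claw": 0.75}, {"dx": 0, "dy": 0, "dz": 0, "wx": 0, "wy": 0, "wz": 0, "claw": 0.75}]}}

```text
clock: 21.2
tool_pos: [0.6114, -0.0278, 0.0462]
eef_rot: [0.108, 0.994, -0.001, -0.003]
contact_force: [-3.1, 0.1, 11.1]
opening: 0.75
```

>>> {"fn": "drive_tool", "kwargs": {"commands": [{"dx": 0, "dy": 0, "dz": 0, "wx": 0, "wy": 0, "wz": 0, "claw": 0.75}, {"dx": 0, "dy": 0, "dz": 0, "wx": 0, "wy": 0, "wz": 0, "claw": 0.75}, {"dx": 0, "dy": 0, "dz": 0, "wx": 0, "wy": 0, "wz": 0, "claw": 0.75}, {"dx": 0, "dy": 0, "dz": 0, "wx": 0, "wy": 0, "wz": 0, "claw": 0.75}, {"dx": 0, "dy": 0, "dz": 0, "wx": 0, "wy": 0, "wz": 0, "claw": 0.75}]}}

```text
clock: 21.7
tool_pos: [0.6114, -0.0278, 0.0462]
eef_rot: [0.108, 0.994, -0.001, -0.003]
contact_force: [-1.9, -0.2, 9.6]
opening: 0.75
```

>>> {"fn": "drive_tool", "kwargs": {"commands": [{"dx": 0, "dy": 0, "dz": 0, "wx": 0, "wy": 0, "wz": 0, "claw": 0.75}, {"dx": 0, "dy": 0, "dz": 0, "wx": 0, "wy": 0, "wz": 0, "claw": 0.75}, {"dx": 0, "dy": 0, "dz": 0, "wx": 0, "wy": 0, "wz": 0, "claw": 0.75}, {"dx": 0, "dy": 0, "dz": 0, "wx": 0, "wy": 0, "wz": 0, "claw": 0.75}, {"dx": 0, "dy": 0, "dz": 0, "wx": 0, "wy": 0, "wz": 0, "claw": 0.75}]}}

```text
clock: 22.2
tool_pos: [0.6114, -0.0278, 0.0462]
eef_rot: [0.108, 0.994, -0.001, -0.003]
contact_force: [-2.7, 0.6, 10.1]
opening: 0.749
```

About 10 N held for over a second, with TCP z going only from 0.0463 to 0.0462, so no give. I'll lift off and do a last check.

>>> {"fn": "drive_tool", "kwargs": {"commands": [{"dx": 0, "dy": 0, "dz": -0.002, "wx": 0, "wy": 0, "wz": 0, "claw": 0.75}, {"dx": 0, "dy": 0, "dz": -0.02, "wx": 0, "wy": 0, "wz": 0, "claw": 0.75}, {"dx": 0, "dy": 0, "dz": -0.045, "wx": 0, "wy": 0, "wz": 0, "claw": 0.75}, {"dx": 0, "dy": 0, "dz": -0.045, "wx": 0, "wy": 0, "wz": 0, "claw": 0.75}, {"dx": 0, "dy": 0, "dz": -0.03, "wx": 0, "wy": 0, "wz": 0, "claw": 0.75}, {"dx": 0, "dy": 0, "dz": 0, "wx": 0, "wy": 0, "wz": 0, "claw": 0.75}]}}

```text
clock: 22.8
tool_pos: [0.6152, -0.0268, 0.1914]
eef_rot: [0.108, 0.994, 0.001, 0.001]
contact_force: [0.3, 0.1, 0.6]
opening: 0.747
```

Run:
```python
from plant import r, snapshot
from h import *
t=snapshot('scene');o=pickle.load(open('scene.pkl','rb'));q=pickle.load(open('scene7.pkl','rb'))
f=lambda d:cv2.resize(d['color'][170:300,205:375],(392,300),interpolation=cv2.INTER_CUBIC)
cv2.imwrite('pics/m8.png',np.hstack([f(o),f(t)])[:,:,::-1])
# registration of stirrer front part before/after
g=lambda d:np.float32(cv2.cvtColor(d['color'],cv2.COLOR_RGB2GRAY))
for n,(a,b,c,e) in dict(stirrer=(215,268,290,368),wedge=(215,255,240,275)).items():
    for m,p in(('start',o),('pre-press',q)): print(n,m,cv2.phaseCorrelate(g(p)[a:b,c:e].copy(),g(t)[a:b,c:e].copy()))
print(r.get_state()['contact_force'])
```

```text
stirrer start ((-0.003940411788782683, 0.02242095095851937), 1.0023289365900887)
stirrer pre-press ((0.001323129058235395, -0.008220037580283446), 0.9983044437788151)
wedge start ((3.5627662855624163, 1.881502495836461), 0.042850544717576766)
wedge pre-press ((0.00434406831901768, 0.03491095387466814), 0.9847345499528779)
[ 0.1097484  -0.3444305  -0.14690444]
```

View pics/m8.png

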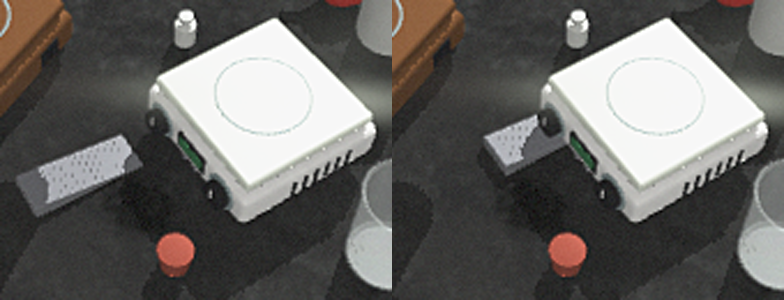

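Start (left) against now (right): the stirrer, weight, stopper and beaker are unmoved, and the wedge is under the near left foot. Handing in.

```bash
python3 -c "
from plant import r
print(r.finish_job())"
```

```text
the job is handed in; nothing more can be done
None
```

The wedge is snug under the near left foot and the stirrer no longer gives. The job was handed in at about 23 s; the hand-in reported no verdict.

- **Push:** I pushed the wedge with one fingertip, gripping nothing. I corrected its heading once, when it had drifted about 12 mm to the right. I stopped when resistance reached about 4.9 N.
- **Press:** I pressed the plate corner at about 10 N for just over 1 s. The fingertip sank only about 0.1 mm while the force rose from about 3 N to 10 N.
- **Last checks:** Comparing pictures, the stirrer has moved less than 0.03 pixel since the start, and the wedge did not shift during the press. The weight, stopper and beaker look unmoved, and the arm is clear of everything.

**Disagreements and limits**
- **Fingertip length:** At this opening the fingertips ended about 23 mm behind the TCP, not 11 mm ahead as stated. I found this by feeling down to the bench, which briefly pressed the fingertips on it with 31 N.
- **Foot position:** The foot sits about 4 to 5 mm left of the wedge's centre line, by measurement, but should still be fully supported.
- **Pictures:** I viewed about 15, which is over the budget of 10.

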